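# Unload the clamshell pack tester and park the loaded tray under the low shelf

### The job

Swing the blue lid of the clamshell battery-pack tester on the left past vertical so that it stays open by itself, then move every battery pack from it into the black tray. Clear every scrap of moulded plastic (button caps, latch) from the desk between tray and low white shelf into the grey scrap bin, and only when all packs are in the tray and all scraps in the bin, slide the tray along the desk (do not lift it) toward the right, under the shelf, until more than half of it is under. Leave the tester open, do not knock the shelf, and do not disturb the loupe and the marker.

Things in the scene. Friction and masses are not known exactly. Their poses are not given: they have to be found in the camera images.
- fixture: clamshell battery-pack tester fixed to the desk: a flat grey base 150 (x) x 220 (y) x 30 mm high; origin at the centre of its underside, own +x points to its hinge side (away from the robot), z up. The packs lie on its flat top (z = 30 mm) in a row along its y, 60 mm apart; at the -x end of each of the three places is a small stop ridge 3 mm high, 43 mm to -x of the origin, 20 mm long along y. The closed lid is a blue shell 134 x 220 x 34 mm over the base.
- lid (a joint): angle of the blue lid about its hinge, rad: 0 closed, grows as it opens, pi/2 is a right angle, hard stop at 1.95. The lid weighs 0.25 kg, its hinge is nearly free: let go below about 1.3 it falls shut, beyond about 1.5 it falls open to the stop and stays.
- lid_hinge (a point): middle of the lid's hinge axis (fixed to the base, 73 mm to +x of its origin, 30 mm up); the axis runs along the point's y; the point's axes are those of the fixture
- lid_bar (a point): middle of the lid's handle, a round steel bar 10 mm thick along the fixture's y, 90 mm clear between its two posts, standing 42 mm in front of the lid's front face (closed: 46 mm above the desk). It lies 180 mm from the hinge axis in the lid's -x and 16 mm in its z; the point turns with the lid.
- tray: black open tray, loose, 0.25 kg, standing on the desk; wall outlines 140 (own x) x 200 (own y) mm, walls 30 mm high and 2 mm thick, inner floor 7 mm up; origin at the centre of its underside; its own y (long side) lies roughly along world x
- low_shelf: low white shelf fixed at the right end of the desk: board 290 (x) x 165 (y) mm, underside 52 mm and top 60 mm above the desk, carried by a panel only at its far (-y) side, a note pad on it; open toward +y (the tray) and at both ends; origin on the desk below the middle of the front edge, board reaches from there to -y; free depth under it 153 mm
- shelf_edge (a point): middle of the shelf's front edge (the edge toward the tray), on the underside, 52 mm above the desk; its -y points in under the shelf, x along the edge
- scrap_bin: grey square open bin fixed to the desk, 125 x 125 x 55 mm high outside, walls 4 mm, origin at the centre of its underside, z up
- loupe_c (a point): black eye loupe, 40 mm across, 32 mm high, a bystander; point at its centre
- marker_c (a point): blue and black marker pen, 128 x 14 x 12 mm, lying on the desk, a bystander; point at its middle
- pack_a_c (a point): white flat battery pack, loose, 0.06 kg, absent in some starts; solid body 50 (own x) x 34 (own y) x 9 mm, soft-looking leads stick out a further 36 mm at the +x end and can be ignored (they touch nothing); this point is the centre of the solid body, half-way up
- pack_b_c (a point): blue flat battery pack, loose, 0.06 kg, absent in some starts; solid body 50 (own x) x 34 (own y) x 9 mm, soft-looking leads stick out a further 36 mm at the +x end and can be ignored (they touch nothing); this point is the centre of the solid body, half-way up
- pack_c_c (a point): white flat battery pack, loose, 0.06 kg, absent in some starts; solid body 50 (own x) x 34 (own y) x 9 mm, soft-looking leads stick out a further 36 mm at the +x end and can be ignored (they touch nothing); this point is the centre of the solid body, half-way up
- scrap_green_c (a point): scrap: sage-green round button cap, 24 mm across, 9 mm high, loose, 12 g, absent in some starts; point at its centre, half-way up
- scrap_white_c (a point): scrap: white round button cap, 20 mm across, 9 mm high, loose, 12 g, absent in some starts; point at its centre, half-way up
- scrap_latch_c (a point): scrap: white moulded latch, solid part 7 (own x) x 26 (own y) x 8 mm, loose, 12 g, absent in some starts; point at its centre, half-way up

How it is judged:
On the way, in this order (a step that is already met when the one before it is completed fails the run):
1. the lid stands open past vertical (over 1.7 rad), released (value of joint lid above 1.7 rad and contact force between the fingers and lid below 0.2 N), for 0.4 s.
2. all packs in the tray and all scraps in the bin, the tray still out in front of the shelf (centre over 50 mm from the edge) (x of pack_a_c in the frame of tray between -0.068 and 0.068 m and y of pack_a_c in the frame of tray between -0.098 and 0.098 m and z of pack_a_c in the frame of tray between -0.005 and 0.028 m and x of pack_b_c in the frame of tray between -0.068 and 0.068 m and y of pack_b_c in the frame of tray between -0.098 and 0.098 m and z of pack_b_c in the frame of tray between -0.005 and 0.028 m and x of pack_c_c in the frame of tray between -0.068 and 0.068 m and y of pack_c_c in the frame of tray between -0.098 and 0.098 m and z of pack_c_c in the frame of tray between -0.005 and 0.028 m and x of scrap_green_c in the frame of scrap_bin between -0.06 and 0.06 m and y of scrap_green_c in the frame of scrap_bin between -0.06 and 0.06 m and z of scrap_green_c in the frame of scrap_bin between -0.005 and 0.045 m and x of scrap_white_c in the frame of scrap_bin between -0.06 and 0.06 m and y of scrap_white_c in the frame of scrap_bin between -0.06 and 0.06 m and z of scrap_white_c in the frame of scrap_bin between -0.005 and 0.045 m and x of scrap_latch_c in the frame of scrap_bin between -0.06 and 0.06 m and y of scrap_latch_c in the frame of scrap_bin between -0.06 and 0.06 m and z of scrap_latch_c in the frame of scrap_bin between -0.005 and 0.045 m and y of tray in the frame of shelf_edge above 0.05 m), for 0.2 s.
3. the tray is more than half under the shelf (y of tray in the frame of shelf_edge below 0 m and x of tray in the frame of shelf_edge between -0.12 and 0.12 m and angle between tray's own z axis and vertical below 0.06 rad), for 0.2 s.
At the end, for the whole second after the job is handed in: lid over 1.7 rad open; centre of every pack inside the tray's walls and below its rim; centre of every scrap inside the bin, below 45 mm; tray flat on the desk, its centre past the shelf's front edge and within 120 mm of the edge's middle along the edge; all at rest (under 0.02 m/s) (all of step 3 and value of joint lid above 1.7 rad and x of pack_a_c in the frame of tray between -0.068 and 0.068 m and y of pack_a_c in the frame of tray between -0.098 and 0.098 m and z of pack_a_c in the frame of tray between -0.005 and 0.028 m and x of pack_b_c in the frame of tray between -0.068 and 0.068 m and y of pack_b_c in the frame of tray between -0.098 and 0.098 m and z of pack_b_c in the frame of tray between -0.005 and 0.028 m and x of pack_c_c in the frame of tray between -0.068 and 0.068 m and y of pack_c_c in the frame of tray between -0.098 and 0.098 m and z of pack_c_c in the frame of tray between -0.005 and 0.028 m and x of scrap_green_c in the frame of scrap_bin between -0.06 and 0.06 m and y of scrap_green_c in the frame of scrap_bin between -0.06 and 0.06 m and z of scrap_green_c in the frame of scrap_bin between -0.005 and 0.045 m and x of scrap_white_c in the frame of scrap_bin between -0.06 and 0.06 m and y of scrap_white_c in the frame of scrap_bin between -0.06 and 0.06 m and z of scrap_white_c in the frame of scrap_bin between -0.005 and 0.045 m and x of scrap_latch_c in the frame of scrap_bin between -0.06 and 0.06 m and y of scrap_latch_c in the frame of scrap_bin between -0.06 and 0.06 m and z of scrap_latch_c in the frame of scrap_bin between -0.005 and 0.045 m and linear speed of tray below 0.02 m/s); the robot touches nothing.
It fails at once if the tray is lifted (more than 25 mm) (height (world z) of tray above 0.025 m).
It fails at once if the shelf is knocked (over 20 N) (contact force between low_shelf and anything else above 20 N).
It fails at once if the loupe or the marker is moved more than 30 mm (distance of any of loupe_c, marker_c from where it was at the start of the episode above 0.03 m).
Of pack_a, pack_b, pack_c only 2 to 3 are there at a start; the rules pass over those that are not, and their reading is None.
Of scrap_green, scrap_white, scrap_latch only 2 to 3 are there at a start; the rules pass over those that are not, and their reading is None.
At some moment in a run one of scrap_green, scrap_white, scrap_latch may be knocked a few centimetres aside while the robot is not near it.
Once in a run the grip may slacken for a moment while it holds something.
It also fails if it takes over 210 s, if anything falls off the work surface, if the arm or the gripper's body presses on something with over 40 N, if the wrist force passes 120 N, or if a joint passes its speed limit or range.

### The arm

A 6-joint arm with a two-finger parallel gripper is mounted at the origin on a cart in front of the work surface, level with it; the furniture and walls round the work are solid. World frame = base frame: x ahead of the robot, y to its left, z up, the work surface at z = 0. Lengths are in m, angles in rad, forces in N, time in s.
With the tool pointing down it reaches from about 0.275 to 0.825 m from the base axis. Payload 4.9 kg.
Tool frame: the origin (TCP) lies on the centre line of the jaws, within the pads' length; the fingertips stand robot.finger_overhang ahead of it and the grasp point (between the pads) lies 11 mm behind it (robot.finger_overhang is the distance from the TCP to the fingertips, in m); z points along the fingers, y is the line along which they close (so a half turn about z gives the same grasp; the last joint's range is limited). The gripper opens to 85 mm and grips with 20 to 120 N. Pads are 22 mm wide; open, the fingers measure 114 mm over their backs; the gripper's body (76 mm by 85 mm) begins 54 mm behind the grasp point. The pads swing forward as they close: fully open they stand 13 mm farther back than shut.
Start: joints at [0.999, 0.326, -0.193, 1.052, 0, 1.437], TCP at [0.233, 0.498, 0.239] pointing down, gripper open.
Joint ranges: [-2.65, 2.65], [-0.97, 1.79], [-1.3, 1.35], [-1.93, 2.1], [-1.47, 1.37], [-3.14, 3.14]. Speed limits (rad/s): [2.57, 2.57, 3.14, 3.14, 3.14, 3.14].

### API

Orientations are given as a rotation vector (axis times angle).
In Python, from workcell import robot gives the robot as it stands. The module is installed in compiled form; this text tells all that it offers.
- The arm moves only by the tool jog_arm, never from a script. Its argument "series" is a list of rows, each an object with "hand": the opening, from 0 (shut) to 1 (fully open); "offset": the shift along the tool's x, y, z normalised to -1 to 1, where 1 is 20 cm, a list of three; "twist": the turn about the tool's z normalised to -1 to 1, where 1 is pi/2 rad. A call has 1 to 5 rows; each row is the pose to reach, as a shift and turn from the pose commanded when the call began, along the tool's axes at that moment; what a row does not reach only later rows make up. A row lasts 1/10 s, in which the tool goes at most 50 mm and 8.59 degrees, less where a joint would pass 70% of its speed; a pose out of reach is approached as far as the arm can. A call with a number of a shift or a turn outside -1 to 1 is refused whole. A call with a gripper value outside its range is refused whole. The fingers move at their own pace and stop on an object; the grip force is fixed at half the most. Time passes only in rows, so rows that repeat a pose let the fingers close. It gives the time, the measured TCP pose, the force, the opening and the grip force at its end, in the units of the state.
- robot.read_state(): the state, without advancing time (a new reading comes with each control period).
- robot.get_image(name): name is "scene" or "top" or "wrist"; returns (picture, depth): 420x560x3 uint8, red, green, blue; 420x560 float32, m along the optical axis (not along the pixel's ray), 0 where there is no reading.
- robot.camera_info(name): a dict with "intrinsics" (3x3 intrinsics, pixels), "dist" ([k1, k2, p1, p2, k3] as OpenCV has them; the pictures are not rectified), "pose" (4x4, takes a point from camera to world coordinates). Camera axes: x right, y down, z forward; pixel columns grow to the right and rows downward; lengths in m; the calibration is good to about 2 mm. A picture is of the moment at which its call begins: read the wrist's pose just before it. camera_info takes no time and is no camera call; for the wrist camera it gives the pose at the moment of the call.
- robot.hand_in(): hands the job in; it is judged then, once.
The state is a dict: "time": time; "qpos": joint angles; "joint_velocities": joint speeds; "effort": joint torques, N m; "tool_pos": TCP position; "tcp_rot": TCP orientation; "wrist_force": force on the tool from outside, world axes, zero at the start; "ft_torque": the same for the moment, N m; "gripper_width": finger opening in m; "grip_force": force on a finger pad.
Only numpy, scipy, OpenCV 4.12 (cv2) and the standard library are available. Lean on these libraries where they do the work, as an engineer would, in place of code of your own. Each camera call takes 0.05 s, during which the arm holds its last target. There are 200 camera calls.

## Working session

There is one attempt and no reset: what is moved stays moved. The work goes in short steps, Python scripts to look and compute and a tool call to move; the robot and the scene stay as the last step left them, time stands still between calls to the robot, and variables do not carry over. Pictures are saved under pics/ and viewed, at most 14 in all, crops included, and the job is handed in when it is done.

Besides the shell and the picture viewer there is one more tool, called after ">>>" in YAML: its name, and indented under it one key for each argument. jog_arm: Moves the arm, as the interface text tells. Its arguments: {"type":"object","properties":{"series":{"type":"array","items":{"type":"object","properties":{"hand":{"type":"number"},"offset":{"type":"array","items":{"type":"number","minimum":-1,"maximum":1}},"twist":{"type":"number","minimum":-1,"maximum":1}}}}},"required":["series"]}

```bash
mkdir -p pics; cat > h.py <<'E'
import numpy as np, cv2
from workcell import robot
from scipy.spatial.transform import Rotation as R
def snap(name, fn=None):
    info=robot.camera_info(name); im,d=robot.get_image(name)
    if fn: cv2.imwrite('pics/'+fn, im[:,:,::-1])
    return im,d,info
def cloud(d,info):
    h,w=d.shape; u,v=np.meshgrid(np.arange(w),np.arange(h))
    p=np.stack([u,v],-1).reshape(-1,1,2).astype(np.float64)
    n=cv2.undistortPoints(p,np.array(info['intrinsics'],float),np.array(info['dist'],float)).reshape(h,w,2)
    c=np.dstack([n*d[...,None],d]); T=np.array(info['pose'])
    return c@T[:3,:3].T+T[:3,3]
def st():
    s=robot.read_state(); print('t',round(s['time'],2),'tcp',np.round(s['tool_pos'],4),'rot\n',np.round(R.from_rotvec(s['tcp_rot']).as_matrix(),3),'F',np.round(s['wrist_force'],1),'w',round(s['gripper_width'],4),'gf',round(s['grip_force'],1)); return s
E
python3 - <<'E'
from h import *
st(); print(robot.finger_overhang)
for n in('top','scene'):
    im,d,i=snap(n,n+'1.png'); np.savez(n+'1.npz',im=im,d=d,P=cloud(d,i)); print(n,np.round(np.array(i['pose']),2).tolist())
E
```

```text
t 0.0 tcp [0.2329 0.4976 0.2385] rot
 [[-0.906  0.424 -0.001]
 [ 0.424  0.906 -0.001]
 [ 0.    -0.002 -1.   ]] F [-0.2  0.6  0.8] w 0.0854 gf 0.0
0.008
top [[-0.0, -0.99, 0.11, 0.4], [-1.0, -0.0, -0.01, 0.03], [0.01, -0.11, -0.99, 1.35], [0.0, 0.0, 0.0, 1.0]]
scene [[0.79, -0.47, 0.4, 0.08], [-0.62, -0.6, 0.51, -0.61], [-0.0, -0.65, -0.76, 1.0], [0.0, 0.0, 0.0, 1.0]]
```

View pics/top1.png

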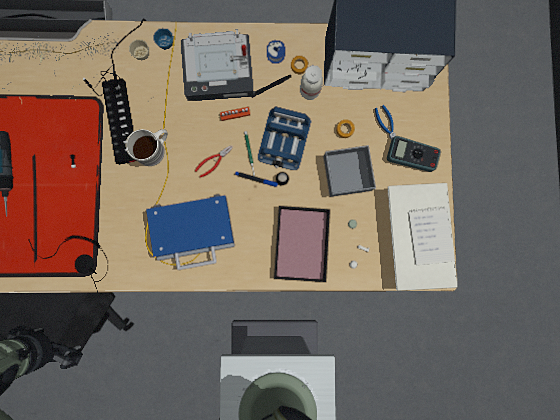

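View pics/scene1.png

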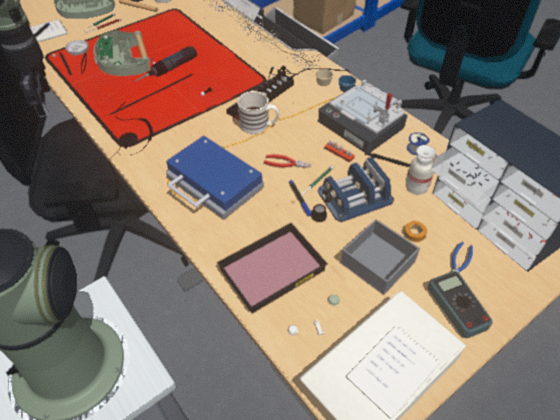

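The top view shows the closed blue lid at (190,228) with its handle at (195,262). It also shows the tray at (301,243), three scraps at (352,224), (363,248) and (353,265), the bin at (348,170), the shelf at about (420,238), and the loupe and marker at (280,178) and (255,178). Next I'll measure these.

```bash
python3 - <<'E'
from h import *
z=np.load('top1.npz'); im,P=z['im'].astype(int),z['P']
r,g,b=im[...,0],im[...,1],im[...,2]
X,Y,Z=P[...,0],P[...,1],P[...,2]
def box(m,name,roi):
    u0,v0,u1,v1=roi; k=np.zeros_like(m); k[v0:v1,u0:u1]=m[v0:v1,u0:u1]
    n,l,s,c=cv2.connectedComponentsWithStats(k.astype(np.uint8)); 
    j=1+s[1:,4].argmax(); q=P[l==j]
    rc=cv2.minAreaRect(q[:,:2].astype(np.float32)); print(name,s[j,4],'ctr',np.round(rc[0],4),'size',np.round(rc[1],3),'ang',round(rc[2],1),'mean',np.round(q.mean(0),4),'z',np.round(np.percentile(q[:,2],[5,50,95]),4))
print('desk z', np.median(Z[185:200,110:140]), np.median(Z[278:285,335:370]))
box((Z>0.05)&(Z<0.08),'lidtop',(130,180,250,270))
box((Z>0.025)&(Z<0.055),'lidlow/handle',(130,248,250,285))
box(Z>0.018,'tray rim',(262,195,335,290))
box((b>g+8)&(r>g+20)&(Z<0.02),'tray floor',(262,195,335,290))
box(Z>0.035,'bin',(315,140,378,198))
box((Z>0.05)&(Z<0.07),'shelf',(374,175,470,300))
for n,roi in dict(g=(343,215,361,233),l=(355,240,371,254),w=(345,257,361,273)).items():
    box(Z>0.0045,n+' byZ',roi)
box((g>b)&(g>=r)&(Z<.02),'green',(343,215,361,233))
box((b>150)&(Z<.02),'latch',(355,240,371,254)); box((b>150)&(Z<.02),'white',(345,257,361,273))
box(Z>0.015,'loupe',(272,168,292,188)); box((b>r+20)|(r<60),'marker',(232,168,274,190))
E
```

```text
desk z 0.0007993650339692682 -0.0004420660998800674
lidtop 4158 ctr [0.4861 0.2406] size [0.183 0.223] ang 10.4 mean [0.505  0.2443 0.0639] z [0.0585 0.0642 0.0685]
lidlow/handle 445 ctr [0.4156 0.2476] size [0.047 0.182] ang 10.3 mean [0.4207 0.2428 0.0408] z [0.0274 0.0455 0.0533]
tray rim 604 ctr [ 0.4618 -0.0598] size [0.165 0.211] ang 86.1 mean [ 0.4623 -0.0714  0.0339] z [0.0232 0.0299 0.0347]
tray floor 2 ctr [ 0.4869 -0.1251] size [0.004 0.   ] ang 134.6 mean [ 0.4869 -0.1251  0.0099] z [0.0098 0.0099 0.0099]
bin 436 ctr [ 0.5925 -0.0972] size [0.164 0.423] ang 35.7 mean [ 0.6675 -0.2018  0.0683] z [0.0372 0.0527 0.059 ]
shelf 6023 ctr [ 0.4818 -0.3967] size [0.291 0.169] ang 2.8 mean [ 0.4794 -0.3932  0.0617] z [0.0557 0.0612 0.0687]
g byZ 59 ctr [ 0.4697 -0.098 ] size [0.023 0.283] ang 23.6 mean [ 0.5162 -0.2071  0.0539] z [0.0049 0.0082 0.0134]
l byZ 28 ctr [ 0.448  -0.2438] size [0.032 0.008] ang 68.5 mean [ 0.4477 -0.2439  0.0087] z [0.0057 0.0085 0.013 ]
w byZ 36 ctr [ 0.4029 -0.2131] size [0.017 0.02 ] ang 0.3 mean [ 0.4015 -0.2145  0.0078] z [0.0049 0.0079 0.0106]
green 56 ctr [ 0.519  -0.2144] size [0.022 0.02 ] ang 88.1 mean [ 0.5187 -0.2134  0.0076] z [0.0011 0.0075 0.0124]
latch 34 ctr [ 0.4491 -0.2468] size [0.029 0.01 ] ang 71.7 mean [ 0.4488 -0.2457  0.0059] z [-0.0023  0.0065  0.012 ]
white 34 ctr [ 0.4031 -0.2174] size [0.016 0.018] ang 47.5 mean [ 0.4024 -0.2163  0.0072] z [0.0012 0.0078 0.0107]
loupe 135 ctr [0.5364 0.0105] size [0.037 0.269] ang 78.8 mean [ 0.648  -0.0121  0.0386] z [0.0164 0.0301 0.0358]
marker 153 ctr [0.6514 0.069 ] size [0.117 0.011] ang 73.9 mean [0.6497 0.0666 0.0094] z [0.0009 0.0098 0.0153]
```

```bash
cat >> h.py <<'E'
def plan(*targets, yaw=None):
    """targets: world xyz; yaw deg of tool y (mod 180). prints offset/twist from current pose"""
    s=robot.read_state(); M=R.from_rotvec(s['tcp_rot']).as_matrix(); p=s['tool_pos']
    tw=0
    if yaw is not None:
        cur=np.degrees(np.arctan2(M[1,1],M[0,1])); d=(yaw-cur+90)%180-90; tw=-d/90
        print('twist %.3f (or %.3f) q6 %.2f'%(tw,tw-2*np.sign(tw),s['qpos'][5]))
    for t in targets: print('offset',np.round(M.T@(np.array(t)-p)/0.2,3).tolist())
E
python3 - <<'E'
from h import *
z=np.load('top1.npz'); im,P=z['im'].astype(int),z['P']
r,g,b=im[...,0],im[...,1],im[...,2]
X,Y,Z=P[...,0],P[...,1],P[...,2]
m=(b>r+40)&(Z>.055)&(Z<.075)&(X>.38)&(X<.62)&(Y>.08)&(Y<.4)
q=P[m]; rc=cv2.minAreaRect(q[:,:2].astype(np.float32)); print('lid',rc)
a=np.radians(10.4)
for a in np.radians([9,10.4,12]):
    ex=np.array([np.cos(a),np.sin(a)]); ey=np.array([-ex[1],ex[0]])
    xx=(q[:,:2]-[.5,.244])@ex; yy=(q[:,:2]-[.5,.244])@ey
    print(np.degrees(a),np.percentile(xx,[.5,99.5]),np.percentile(yy,[.5,99.5]))
    F=(P[...,:2]-[.5,.244]); u=F@ex; v=F@ey
    k=(u<-.085)&(u>-.13)&(abs(v)<.03)&(Z>.03); print('bar',k.sum(),np.median(u[k]),np.percentile(Z[k],[10,50,90]))
    k2=(u<-.075)&(u>-.13)&(abs(v)<.08)&(Z>.03); print('handle v range',v[k2].min(),v[k2].max())
    for lo in np.arange(-.06,.06,.03):
        kk=k2&(u<-.09)&(v>=lo)&(v<lo+.03); print(round(lo,2),np.round(np.median(u[kk]),4),end=' ')
    print()
m=(Z>.022)&(Z<.04)&(X>.33)&(X<.6)&(Y>-.18)&(Y<.05); rc=cv2.minAreaRect(P[m][:,:2].astype(np.float32)); print('tray',rc,m.sum())
m=(Z>.045)&(Z<.065)&(X>.55)&(X<.78)&(Y>-.3)&(Y<-.1); 
print('bin',cv2.minAreaRect(P[m][:,:2].astype(np.float32)),m.sum())
m=(Z>.05)&(Z<.07)&(X>.3)&(X<.65)&(Y>-.5)&(Y<-.28); print('shelf',cv2.minAreaRect(P[m][:,:2].astype(np.float32)))
E
```

```text
lid ((0.508151650428772, 0.24489307403564453), (0.13411492109298706, 0.22183459997177124), 10.22249984741211)
9.0 [-0.05851211  0.07432742] [-0.11012199  0.10781708]
bar 81 -0.10124385471624117 [0.047009   0.05057138 0.05372886]
handle v range -0.056093927830093905 0.05398809378822833
-0.06 -0.0988 -0.03 -0.1012 0.0 -0.1012 0.03 -0.0999 
10.4 [-0.05780499  0.07366725] [-0.11019871  0.10782417]
bar 83 -0.10103515849126027 [0.04695471 0.05023998 0.05369939]
handle v range -0.053863752440792445 0.05595674253832257
-0.06 -0.0996 -0.03 -0.1012 0.0 -0.101 0.03 -0.0998 
12.000000000000002 [-0.05830558  0.07462953] [-0.11055284  0.10751046]
bar 80 -0.10128053535582049 [0.04693127 0.05019637 0.05373077]
handle v range -0.05127568223908855 0.05816565227934608
-0.06 -0.1005 -0.03 -0.1015 0.0 -0.1008 0.03 -0.0985 
tray ((0.48032259941101074, -0.07422487437725067), (0.15694519877433777, 0.2497800886631012), 86.1420669555664) 581
bin ((0.6694613099098206, -0.2036324143409729), (0.12609533965587616, 0.12595002353191376), 7.7360992431640625) 322
shelf ((0.48178112506866455, -0.39668339490890503), (0.2913656234741211, 0.16908089816570282), 2.8056681156158447)
```

```bash
python3 - <<'E'
from h import *
plan([.4007,.2255,.14],[.4007,.2255,.038],yaw=10.3)
E
```

```text
twist 0.607 (or -1.393) q6 1.44
offset [-1.337, -0.876, 0.494]
offset [-1.337, -0.875, 1.004]
```

>>> jog_arm:
  series:
    - {"hand":0.5,"offset":[-0.2,-0.13,0.0],"twist":0.09}
    - {"hand":0.5,"offset":[-0.4,-0.26,0.1],"twist":0.18}
    - {"hand":0.5,"offset":[-0.6,-0.39,0.2],"twist":0.28}
    - {"hand":0.5,"offset":[-0.8,-0.52,0.3],"twist":0.37}
    - {"hand":0.5,"offset":[-1.0,-0.65,0.4],"twist":0.46}

```text
time: 0.6
tool_pos: [0.3562, 0.2994, 0.1612]
tcp_rot: [1.729, 2.623, 0.0]
wrist_force: [0.6, 1.1, 0.1]
gripper_width: 0.0427
grip_force: 0.0
```

```bash
python3 - <<'E'
from h import *
st();plan([.4007,.2255,.14],[.4007,.2255,.038],yaw=10.3)
E
```

```text
t 0.6 tcp [0.3562 0.2994 0.1612] rot
 [[-0.394  0.919  0.   ]
 [ 0.919  0.394 -0.   ]
 [-0.     0.    -1.   ]] F [0.6 1.1 0.1] w 0.0427 gf 0.0
twist 0.143 (or -1.857) q6 1.71
offset [-0.427, 0.059, 0.106]
offset [-0.427, 0.059, 0.616]
```

>>> jog_arm:
  series:
    - {"hand":0.4,"offset":[-0.2,0.03,0.05],"twist":0.07}
    - {"hand":0.4,"offset":[-0.427,0.059,0.1],"twist":0.143}
    - {"hand":0.4,"offset":[-0.427,0.059,0.25],"twist":0.143}
    - {"hand":0.4,"offset":[-0.427,0.059,0.45],"twist":0.143}
    - {"hand":0.4,"offset":[-0.427,0.059,0.616],"twist":0.143}

```text
time: 1.1
tool_pos: [0.4007, 0.2266, 0.0373]
tcp_rot: [-2.008, -2.416, 0.0]
wrist_force: [0.1, 1.4, -0.5]
gripper_width: 0.034
grip_force: 0.0
```

>>> jog_arm:
  series:
    - {"hand":0.0}
    - {"hand":0.0}
    - {"hand":0.0}
    - {"hand":0.0}

```text
schema error: expected keys hand, offset, twist
```

```bash
python3 - <<'E'
from h import *
st()
s=robot.read_state(); M=R.from_rotvec(s['tcp_rot']).as_matrix(); p=s['tool_pos']
a=np.radians(10.25); ex=np.array([np.cos(a),np.sin(a),0])
for i,t in enumerate(np.arange(.17,2.0,.17)):
    dx=-.18*np.cos(t)+.016*np.sin(t)+.18; dz=.18*np.sin(t)+.016*np.cos(t)-.016
    print(round(t,2),np.round(M.T@(dx*ex+[0,0,dz])/.2,3))
E
```

```text
t 1.1 tcp [0.4007 0.2266 0.0373] rot
 [[-0.183  0.983 -0.   ]
 [ 0.983  0.183  0.   ]
 [ 0.    -0.    -1.   ]] F [ 0.1  1.4 -0.5] w 0.034 gf 0.0
0.17 [-0.     0.026 -0.151]
0.34 [-0.     0.078 -0.296]
0.51 [-0.001  0.154 -0.429]
0.68 [-0.001  0.25  -0.548]
0.85 [-0.002  0.366 -0.649]
1.02 [-0.003  0.497 -0.729]
1.19 [-0.003  0.64  -0.785]
1.36 [-0.004  0.79  -0.817]
1.53 [-0.005  0.943 -0.823]
1.7 [-0.006  1.095 -0.802]
1.87 [-0.006  1.242 -0.757]
```

>>> jog_arm:
  series:
    - {"hand":0.0,"offset":[0,0,0],"twist":0}
    - {"hand":0.0,"offset":[0,0,0],"twist":0}
    - {"hand":0.0,"offset":[0,0,0],"twist":0}
    - {"hand":0.0,"offset":[0,0,0],"twist":0}

```text
time: 1.5
tool_pos: [0.4021, 0.227, 0.0403]
tcp_rot: [2.004, 2.415, 0.001]
wrist_force: [3.2, -4.9, -1.8]
gripper_width: 0.0079
grip_force: 58.4
```

>>> jog_arm:
  series:
    - {"hand":0.0,"offset":[0,0.026,-0.151],"twist":0}
    - {"hand":0.0,"offset":[0,0.078,-0.296],"twist":0}
    - {"hand":0.0,"offset":[0,0.154,-0.429],"twist":0}
    - {"hand":0.0,"offset":[0,0.25,-0.548],"twist":0}
    - {"hand":0.0,"offset":[0,0.366,-0.649],"twist":0}

```text
time: 2.0
tool_pos: [0.4755, 0.2403, 0.1713]
tcp_rot: [2.003, 2.413, 0.004]
wrist_force: [17.9, -0.1, -30.7]
gripper_width: 0.0074
grip_force: 57.7
```

>>> jog_arm:
  series:
    - {"hand":0.0,"offset":[0,0.131,-0.08],"twist":0}
    - {"hand":0.0,"offset":[0,0.274,-0.136],"twist":0}
    - {"hand":0.0,"offset":[0,0.424,-0.168],"twist":0}
    - {"hand":0.0,"offset":[0,0.577,-0.174],"twist":0}
    - {"hand":0.0,"offset":[0,0.729,-0.153],"twist":0}

```text
time: 2.5
tool_pos: [0.6176, 0.2665, 0.2029]
tcp_rot: [2.004, 2.413, 0.001]
wrist_force: [0.1, -3.6, 15.9]
gripper_width: 0.0076
grip_force: 62.2
```

>>> jog_arm:
  series:
    - {"hand":0.0,"offset":[0,0.13,0.036],"twist":0}
    - {"hand":0.0,"offset":[0,0.13,0.036],"twist":0}
    - {"hand":0.5,"offset":[0,0.13,0.036],"twist":0}
    - {"hand":0.5,"offset":[0,0.13,0.036],"twist":0}
    - {"hand":0.5,"offset":[0,0.13,-0.2],"twist":0}

```text
time: 3.0
tool_pos: [0.6363, 0.272, 0.233]
tcp_rot: [-1.999, -2.412, 0.018]
wrist_force: [0.7, 0.6, -0.1]
gripper_width: 0.0426
grip_force: 0.0
```

>>> jog_arm:
  series:
    - {"hand":0.5,"offset":[0,0,-0.25],"twist":0}
    - {"hand":0.5,"offset":[0,-0.2,-0.35],"twist":0}
    - {"hand":0.5,"offset":[0,-0.45,-0.35],"twist":0}
    - {"hand":0.5,"offset":[0,-0.7,-0.35],"twist":0}
    - {"hand":0.5,"offset":[0,-0.95,-0.35],"twist":0}

```text
time: 3.5
tool_pos: [0.4515, 0.2375, 0.3097]
tcp_rot: [-2.004, -2.418, -0.001]
wrist_force: [-0.1, 1.1, 0.6]
gripper_width: 0.0429
grip_force: 0.0
```

```bash
python3 - <<'E'
from h import *
st()
im,d,i=snap('wrist','w1.png'); np.savez('w1.npz',im=im,P=cloud(d,i))
im2,d2,i2=snap('top'); np.savez('top2.npz',im=im2,P=cloud(d2,i2))
c=cv2.resize(im2[170:300,120:400],None,fx=2,fy=2); a=cv2.resize(im,(560,420))
cv2.imwrite('pics/c1.png',np.vstack([a[:340],c])[:,:,::-1])
E
```

```text
t 3.5 tcp [0.4515 0.2375 0.3097] rot
 [[-0.186  0.983 -0.   ]
 [ 0.983  0.186  0.001]
 [ 0.001  0.    -1.   ]] F [-0.1  1.1  0.6] w 0.0429 gf 0.0
```

View pics/c1.png

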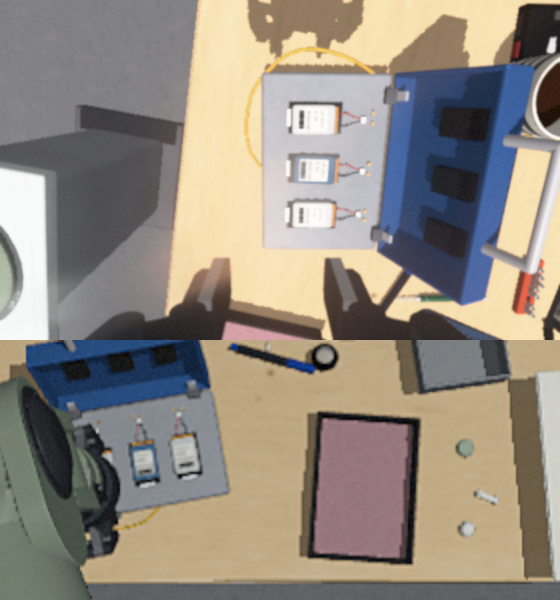

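The lid stands open with three packs showing: wrist view (315,119), (313,169) and (312,214). The tray and scraps haven't moved. Next I'll measure the packs.

```bash
python3 - <<'E'
from h import *
z=np.load('w1.npz'); im,P=z['im'].astype(int),z['P']; X,Y,Z=[P[...,k] for k in range(3)]
print('base z',np.median(Z[85:95,275:285]))
for v,u in((119,315),(169,313),(214,312)):
    k=np.zeros(Z.shape,bool); k[v-21:v+21,u-45:u+28]=1
    k&=(Z>.0345)&(Z<.05); q=P[k][:,:2].astype(np.float32)
    n,l,s,c=cv2.connectedComponentsWithStats(k.astype(np.uint8)); j=1+s[1:,4].argmax(); q=P[l==j]
    print(s[j],np.round(q.mean(0),4),cv2.minAreaRect(q[:,:2].astype(np.float32)),np.median(q[:,2]))
z=np.load('top2.npz'); im,P=z['im'].astype(int),z['P']; r,g,b=[im[...,k] for k in range(3)]
X,Y,Z=[P[...,k] for k in range(3)]
m=(r>g+20)&(b>g+5); k=np.zeros_like(m);k[195:290,262:340]=m[195:290,262:340]; q=P[k]; q=q[(q[:,2]>0)&(q[:,2]<.02)]
print('floor',cv2.minAreaRect(q[:,:2].astype(np.float32)),np.median(q[:,2]),len(q))
m=(Z>.024)&(Z<.034)&(X>.33)&(X<.6)&(Y>-.18)&(Y<.02); q=P[m]; print('rim',np.percentile(q[:,0],[1,99]),np.percentile(q[:,1],[1,99]),cv2.minAreaRect(q[:,:2].astype(np.float32)))
plan([.46,.2,.2],yaw=100.3)
E
```

```text
base z 0.030553136162631667
[ 292  104   48   31 1397] [0.4833 0.299  0.0393] ((0.48489031195640564, 0.29885345697402954), (0.05456698685884476, 0.03384542837738991), 10.769880294799805) 0.03935194409135595
[ 293  155   48   29 1219] [0.4973 0.2419 0.0393] ((0.49973264336586, 0.24142056703567505), (0.05707639828324318, 0.0342901274561882), 9.321390151977539) 0.03935368902996794
[ 292  201   48   27 1107] [0.5069 0.1855 0.0392] ((0.5108426809310913, 0.18543048202991486), (0.06002194806933403, 0.03401097282767296), 10.810891151428223) 0.039386540170253115
floor ((0.46114876866340637, -0.06716721504926682), (0.1319776326417923, 0.19355444610118866), 86.1153335571289) 0.006878209341792507 1907
rim [0.35298851 0.56892917] [-0.14544287  0.00872773] ((0.46107804775238037, -0.06854546815156937), (0.14842180907726288, 0.21052028238773346), 86.29024505615234)
twist -0.994 (or 1.006) q6 1.72
offset [-0.192, 0.042, 0.543]
```

>>> jog_arm:
  series:
    - {"hand":0.53,"offset":[-0.1,0.08,0.15],"twist":-0.095}
    - {"hand":0.53,"offset":[-0.2,0.16,0.3],"twist":-0.19}
    - {"hand":0.53,"offset":[-0.309,0.234,0.45],"twist":-0.285}
    - {"hand":0.53,"offset":[-0.309,0.234,0.6],"twist":-0.38}
    - {"hand":0.53,"offset":[-0.309,0.234,0.7],"twist":-0.475}

```text
time: 4.1
tool_pos: [0.5112, 0.1852, 0.1676]
tcp_rot: [-0.977, -2.983, 0.0]
wrist_force: [0.2, -0.6, -0.5]
gripper_width: 0.0449
grip_force: 0.0
```

>>> jog_arm:
  series:
    - {"hand":0.53,"offset":[0,0,0],"twist":-0.095}
    - {"hand":0.53,"offset":[0,0,0],"twist":-0.19}
    - {"hand":0.53,"offset":[0,0,0],"twist":-0.285}
    - {"hand":0.53,"offset":[0,0,0.0],"twist":-0.38}
    - {"hand":0.53,"offset":[0,0,0.0],"twist":-0.475}

```text
time: 4.6
tool_pos: [0.5117, 0.1861, 0.1698]
tcp_rot: [-0.18, 3.136, 0.001]
wrist_force: [-0.1, -0.2, 0.6]
gripper_width: 0.0452
grip_force: 0.0
```

```bash
python3 - <<'E'
from h import *
st();print(robot.finger_overhang)
plan([.509,.1855,.1],[.509,.1855,.04],yaw=100.3)
im,d,i=snap('wrist','w2.png'); np.savez('w2.npz',im=im,P=cloud(d,i))
E
```

```text
t 4.6 tcp [0.5117 0.1861 0.1698] rot
 [[-0.993 -0.114 -0.   ]
 [-0.114  0.993  0.001]
 [-0.     0.001 -1.   ]] F [-0.1 -0.2  0.6] w 0.0452 gf 0.0
0.008
twist -0.042 (or 1.958) q6 0.10
offset [0.014, -0.002, 0.349]
offset [0.014, -0.002, 0.649]
```

View pics/w2.png

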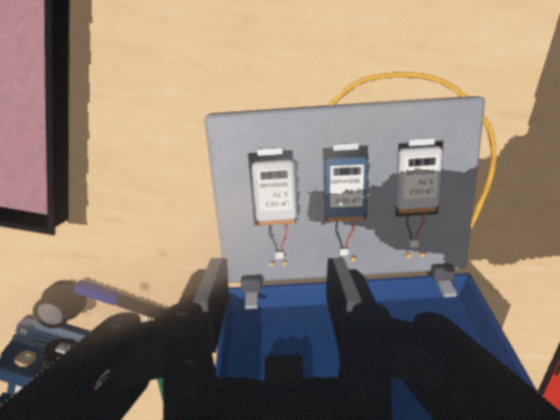

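The wrist view shows pack C at (273,188), pack B at (345,186) and pack A at (418,180), with the fingers aligned about pack C. I'll descend and grasp it.

>>> jog_arm:
  series:
    - {"hand":0.53,"offset":[0.014,-0.002,0.2],"twist":-0.042}
    - {"hand":0.53,"offset":[0.014,-0.002,0.4],"twist":-0.042}
    - {"hand":0.53,"offset":[0.014,-0.002,0.55],"twist":-0.042}
    - {"hand":0.53,"offset":[0.014,-0.002,0.645],"twist":-0.042}
    - {"hand":0.53,"offset":[0.014,-0.002,0.645],"twist":-0.042}

```text
time: 5.15
tool_pos: [0.5068, 0.1847, 0.038]
tcp_rot: [0.269, -3.125, 0.0]
wrist_force: [-1.2, -0.5, -0.2]
gripper_width: 0.0454
grip_force: 0.0
```

>>> jog_arm:
  series:
    - {"hand":0.0,"offset":[0,0,0],"twist":0}
    - {"hand":0.0,"offset":[0,0,0],"twist":0}
    - {"hand":0.0,"offset":[0,0,0],"twist":0}
    - {"hand":0.0,"offset":[0,0,-0.05],"twist":0}

```text
time: 5.55
tool_pos: [0.5091, 0.1847, 0.0504]
tcp_rot: [0.271, -3.129, 0.0]
wrist_force: [0.1, -0.2, -1.3]
gripper_width: 0.0317
grip_force: 59.5
```

```bash
python3 - <<'E'
from h import *
st()
plan([.509,.185,.12],[.52,-.072,.11],[.52,-.072,.021],yaw=86)
E
```

```text
t 5.55 tcp [0.5091 0.1847 0.0504] rot
 [[-0.985 -0.172 -0.001]
 [-0.172  0.985 -0.   ]
 [ 0.001  0.    -1.   ]] F [ 0.1 -0.2 -1.3] w 0.0317 gf 59.5
twist 0.155 (or -1.845) q6 0.04
offset [0.0, 0.001, -0.348]
offset [0.167, -1.274, -0.298]
offset [0.167, -1.274, 0.147]
```

>>> jog_arm:
  series:
    - {"hand":0.0,"offset":[0,0,-0.2],"twist":0}
    - {"hand":0.0,"offset":[0,-0.1,-0.35],"twist":0}
    - {"hand":0.0,"offset":[0.04,-0.3,-0.35],"twist":0.05}
    - {"hand":0.0,"offset":[0.06,-0.52,-0.35],"twist":0.1}
    - {"hand":0.0,"offset":[0.1,-0.74,-0.35],"twist":0.155}

```text
time: 6.05
tool_pos: [0.5163, 0.0343, 0.1221]
tcp_rot: [0.114, 3.136, -0.0]
wrist_force: [0.4, -0.0, -0.8]
gripper_width: 0.0313
grip_force: 59.8
```

```bash
python3 - <<'E'
from h import *
st()
plan([.52,-.072,.1],[.52,-.072,.021],yaw=86)
E
```

```text
t 6.05 tcp [0.5163 0.0343 0.1221] rot
 [[-0.997  0.073  0.003]
 [ 0.073  0.997 -0.   ]
 [-0.003 -0.    -1.   ]] F [ 0.4 -0.  -0.8] w 0.0313 gf 59.8
twist -0.002 (or 1.998) q6 -0.00
offset [-0.057, -0.529, 0.111]
offset [-0.055, -0.529, 0.506]
```

>>> jog_arm:
  series:
    - {"hand":0.0,"offset":[-0.02,-0.23,0.0],"twist":0}
    - {"hand":0.0,"offset":[-0.055,-0.45,0.0],"twist":0}
    - {"hand":0.0,"offset":[-0.055,-0.52,0.15],"twist":0}
    - {"hand":0.0,"offset":[-0.055,-0.52,0.35],"twist":0}
    - {"hand":0.0,"offset":[-0.055,-0.52,0.45],"twist":0}

```text
time: 6.55
tool_pos: [0.518, -0.0697, 0.029]
tcp_rot: [-0.114, -3.138, -0.001]
wrist_force: [-1.1, 0.1, -1.2]
gripper_width: 0.0316
grip_force: 59.8
```

>>> jog_arm:
  series:
    - {"hand":0.0,"offset":[0,0,0.04],"twist":0}
    - {"hand":0.0,"offset":[0,0,0.04],"twist":0}
    - {"hand":0.0,"offset":[0,0,0.04],"twist":0}

```text
time: 6.85
tool_pos: [0.5201, -0.069, 0.0235]
tcp_rot: [0.11, 3.138, -0.001]
wrist_force: [-0.2, -0.2, -0.7]
gripper_width: 0.0315
grip_force: 59.8
```

Release, lift and return to pack B.

>>> jog_arm:
  series:
    - {"hand":0.0,"offset":[0,0,0.012],"twist":0}
    - {"hand":0.53,"offset":[0,0,0.012],"twist":0}
    - {"hand":0.53,"offset":[0,0,0.012],"twist":0}
    - {"hand":0.53,"offset":[0,0,-0.2],"twist":0}
    - {"hand":0.53,"offset":[0,0,-0.42],"twist":0}

```text
time: 7.35
tool_pos: [0.5175, -0.0685, 0.1062]
tcp_rot: [-0.11, -3.136, -0.001]
wrist_force: [1.7, 0.0, 0.4]
gripper_width: 0.0452
grip_force: 0.0
```

```bash
python3 - <<'E'
from h import *
st()
plan([.498,.242,.12],[.498,.242,.039],yaw=100.3)
E
```

```text
t 7.35 tcp [ 0.5175 -0.0685  0.1062] rot
 [[-0.998  0.07  -0.004]
 [ 0.07   0.998  0.001]
 [ 0.004  0.001 -1.   ]] F [1.7 0.  0.4] w 0.0452 gf 0.0
twist -0.159 (or 1.841) q6 -0.20
offset [0.206, 1.542, -0.067]
offset [0.205, 1.542, 0.338]
```

>>> jog_arm:
  series:
    - {"hand":0.53,"offset":[0.04,0.22,-0.07],"twist":-0.05}
    - {"hand":0.53,"offset":[0.08,0.44,-0.07],"twist":-0.1}
    - {"hand":0.53,"offset":[0.12,0.66,-0.07],"twist":-0.16}
    - {"hand":0.53,"offset":[0.16,0.88,-0.07],"twist":-0.16}
    - {"hand":0.53,"offset":[0.2,1.0,-0.07],"twist":-0.16}

```text
time: 7.85
tool_pos: [0.4928, 0.1363, 0.1208]
tcp_rot: [-0.288, 3.127, 0.001]
wrist_force: [0.6, -0.3, -0.5]
gripper_width: 0.0455
grip_force: 0.0
```

```bash
python3 - <<'E'
from h import *
st()
plan([.498,.242,.12],[.498,.242,.039],yaw=100.3)
E
```

```text
t 7.85 tcp [0.4928 0.1363 0.1208] rot
 [[-0.983 -0.183  0.001]
 [-0.183  0.983  0.001]
 [-0.001  0.001 -1.   ]] F [ 0.6 -0.3 -0.5] w 0.0455 gf 0.0
twist 0.003 (or -1.997) q6 -0.06
offset [-0.122, 0.515, 0.005]
offset [-0.121, 0.515, 0.41]
```

>>> jog_arm:
  series:
    - {"hand":0.53,"offset":[-0.06,0.24,0],"twist":0}
    - {"hand":0.53,"offset":[-0.12,0.46,0],"twist":0}
    - {"hand":0.53,"offset":[-0.12,0.505,0.1],"twist":0}
    - {"hand":0.53,"offset":[-0.12,0.505,0.25],"twist":0}
    - {"hand":0.53,"offset":[-0.12,0.505,0.35],"twist":0}

```text
time: 8.35
tool_pos: [0.4978, 0.2378, 0.0491]
tcp_rot: [0.287, -3.128, 0.0]
wrist_force: [0.2, -0.2, 0.2]
gripper_width: 0.0451
grip_force: 0.0
```

>>> jog_arm:
  series:
    - {"hand":0.53,"offset":[0,0,0.02],"twist":0}
    - {"hand":0.53,"offset":[0,0,0.02],"twist":0}

```text
time: 8.55
tool_pos: [0.498, 0.2369, 0.046]
tcp_rot: [0.284, -3.128, 0.0]
wrist_force: [-0.3, 0.8, 0.7]
gripper_width: 0.0452
grip_force: 0.0
```

>>> jog_arm:
  series:
    - {"hand":0.53,"offset":[0,0.026,0.0],"twist":0}
    - {"hand":0.53,"offset":[0,0.026,0.03],"twist":0}
    - {"hand":0.53,"offset":[0,0.026,0.032],"twist":0}
    - {"hand":0.53,"offset":[0,0.026,0.032],"twist":0}

```text
time: 8.95
tool_pos: [0.4976, 0.2422, 0.04]
tcp_rot: [-0.284, 3.128, -0.0]
wrist_force: [-0.2, 0.3, -0.1]
gripper_width: 0.0451
grip_force: 0.0
```

>>> jog_arm:
  series:
    - {"hand":0.0,"offset":[0,0,0],"twist":0}
    - {"hand":0.0,"offset":[0,0,0],"twist":0}
    - {"hand":0.0,"offset":[0,0,0],"twist":0}
    - {"hand":0.0,"offset":[0,0,-0.2],"twist":0}
    - {"hand":0.0,"offset":[0,0,-0.4],"twist":0}

```text
time: 9.45
tool_pos: [0.4962, 0.2416, 0.1194]
tcp_rot: [0.283, -3.125, 0.001]
wrist_force: [0.9, 0.6, -0.4]
gripper_width: 0.0318
grip_force: 59.9
```

```bash
python3 - <<'E'
from h import *
st()
plan([.46,-.068,.11],[.46,-.068,.021],yaw=86)
E
```

```text
t 9.45 tcp [0.4962 0.2416 0.1194] rot
 [[-0.984 -0.18  -0.004]
 [-0.18   0.984 -0.001]
 [ 0.004 -0.    -1.   ]] F [ 0.9  0.6 -0.4] w 0.0318 gf 59.9
twist 0.160 (or -1.840) q6 0.14
offset [0.456, -1.49, 0.049]
offset [0.455, -1.49, 0.494]
```

>>> jog_arm:
  series:
    - {"hand":0.0,"offset":[0.06,-0.2,0],"twist":0.05}
    - {"hand":0.0,"offset":[0.12,-0.4,0],"twist":0.1}
    - {"hand":0.0,"offset":[0.18,-0.6,0],"twist":0.16}
    - {"hand":0.0,"offset":[0.24,-0.8,0],"twist":0.16}
    - {"hand":0.0,"offset":[0.3,-1.0,0],"twist":0.16}

```text
time: 9.95
tool_pos: [0.4741, 0.0331, 0.1198]
tcp_rot: [0.11, 3.139, -0.0]
wrist_force: [0.8, -0.7, -0.2]
gripper_width: 0.0316
grip_force: 59.9
```

```bash
python3 - <<'E'
from h import *
st()
plan([.46,-.068,.11],[.46,-.068,.021],yaw=86)
E
```

```text
t 9.95 tcp [0.4741 0.0331 0.1198] rot
 [[-0.998  0.07   0.   ]
 [ 0.07   0.998 -0.   ]
 [-0.    -0.    -1.   ]] F [ 0.8 -0.7 -0.2] w 0.0316 gf 59.9
twist -0.000 (or 2.000) q6 -0.02
offset [0.035, -0.509, 0.049]
offset [0.035, -0.509, 0.494]
```

>>> jog_arm:
  series:
    - {"hand":0.0,"offset":[0.02,-0.23,0.0],"twist":0}
    - {"hand":0.0,"offset":[0.035,-0.44,0.0],"twist":0}
    - {"hand":0.0,"offset":[0.035,-0.5,0.15],"twist":0}
    - {"hand":0.0,"offset":[0.035,-0.5,0.35],"twist":0}
    - {"hand":0.0,"offset":[0.035,-0.5,0.48],"twist":0}

```text
time: 10.45
tool_pos: [0.4597, -0.0653, 0.0221]
tcp_rot: [-0.114, -3.139, -0.0]
wrist_force: [-0.1, -0.5, -0.1]
gripper_width: 0.0318
grip_force: 59.9
```

>>> jog_arm:
  series:
    - {"hand":0.0,"offset":[0,0,0.01],"twist":0}
    - {"hand":0.53,"offset":[0,0,0.01],"twist":0}
    - {"hand":0.53,"offset":[0,0,0.01],"twist":0}
    - {"hand":0.53,"offset":[0,0,-0.2],"twist":0}
    - {"hand":0.53,"offset":[0,0,-0.42],"twist":0}

```text
time: 10.95
tool_pos: [0.4601, -0.0643, 0.1093]
tcp_rot: [-0.109, -3.139, -0.0]
wrist_force: [1.1, -0.3, -0.3]
gripper_width: 0.0453
grip_force: 0.0
```

```bash
python3 - <<'E'
from h import *
st()
plan([.484,.299,.12],[.484,.299,.039],yaw=100.3)
E
```

```text
t 10.95 tcp [ 0.4601 -0.0643  0.1093] rot
 [[-0.998  0.07  -0.001]
 [ 0.07   0.998  0.   ]
 [ 0.001  0.    -1.   ]] F [ 1.1 -0.3 -0.3] w 0.0453 gf 0.0
twist -0.159 (or 1.841) q6 -0.23
offset [0.007, 1.82, -0.053]
offset [0.007, 1.82, 0.352]
```

>>> jog_arm:
  series:
    - {"hand":0.53,"offset":[0,0.22,-0.05],"twist":-0.05}
    - {"hand":0.53,"offset":[0,0.44,-0.05],"twist":-0.1}
    - {"hand":0.53,"offset":[0,0.66,-0.05],"twist":-0.16}
    - {"hand":0.53,"offset":[0,0.88,-0.05],"twist":-0.16}
    - {"hand":0.53,"offset":[0,1.0,-0.05],"twist":-0.16}

```text
time: 11.45
tool_pos: [0.4756, 0.1382, 0.12]
tcp_rot: [-0.289, 3.124, 0.001]
wrist_force: [0.2, -0.1, 0.3]
gripper_width: 0.0453
grip_force: 0.0
```

```bash
python3 - <<'E'
from h import *
st()
plan([.484,.299,.12],[.484,.299,.039],yaw=100.3)
E
```

```text
t 11.45 tcp [0.4756 0.1382 0.12  ] rot
 [[-0.983 -0.183  0.004]
 [-0.183  0.983  0.001]
 [-0.004  0.001 -1.   ]] F [ 0.2 -0.1  0.3] w 0.0453 gf 0.0
twist 0.003 (or -1.997) q6 -0.05
offset [-0.189, 0.783, 0.001]
offset [-0.187, 0.783, 0.406]
```

>>> jog_arm:
  series:
    - {"hand":0.53,"offset":[-0.06,0.23,0],"twist":0}
    - {"hand":0.53,"offset":[-0.12,0.46,0],"twist":0}
    - {"hand":0.53,"offset":[-0.18,0.68,0],"twist":0}
    - {"hand":0.53,"offset":[-0.187,0.783,0.1],"twist":0}
    - {"hand":0.53,"offset":[-0.187,0.783,0.25],"twist":0}

```text
time: 11.95
tool_pos: [0.4857, 0.3006, 0.0711]
tcp_rot: [-0.291, 3.12, 0.006]
wrist_force: [-0.5, -0.7, -0.7]
gripper_width: 0.0452
grip_force: 0.0
```

>>> jog_arm:
  series:
    - {"hand":0.53,"offset":[0,0,0],"twist":0}
    - {"hand":0.53,"offset":[0,0,0],"twist":0}

```text
time: 12.15
tool_pos: [0.4832, 0.2957, 0.069]
tcp_rot: [-0.285, 3.128, -0.0]
wrist_force: [0.4, 0.1, -0.6]
gripper_width: 0.0454
grip_force: 0.0
```

```bash
python3 - <<'E'
from h import *
st()
plan([.484,.299,.04],yaw=100.3)
E
```

```text
t 12.15 tcp [0.4832 0.2957 0.069 ] rot
 [[-0.984 -0.18   0.   ]
 [-0.18   0.984  0.   ]
 [-0.    -0.    -1.   ]] F [ 0.4  0.1 -0.6] w 0.0454 gf 0.0
twist 0.001 (or -1.999) q6 0.24
offset [-0.007, 0.015, 0.145]
```

>>> jog_arm:
  series:
    - {"hand":0.53,"offset":[0,0.015,0.1],"twist":0}
    - {"hand":0.53,"offset":[0,0.015,0.145],"twist":0}
    - {"hand":0.53,"offset":[0,0.015,0.145],"twist":0}
    - {"hand":0,"offset":[0,0.015,0.145],"twist":0}
    - {"hand":0,"offset":[0,0.015,0.145],"twist":0}

```text
time: 12.65
tool_pos: [0.4834, 0.2986, 0.0401]
tcp_rot: [-0.283, 3.127, 0.001]
wrist_force: [-0.5, -0.4, 4.7]
gripper_width: 0.032
grip_force: 60.0
```

>>> jog_arm:
  series:
    - {"hand":0.0,"offset":[0,0,0],"twist":0}
    - {"hand":0.0,"offset":[0,0,-0.2],"twist":0}
    - {"hand":0.0,"offset":[0,0,-0.4],"twist":0}
    - {"hand":0.0,"offset":[0,-0.2,-0.4],"twist":0.06}
    - {"hand":0.0,"offset":[0,-0.4,-0.4],"twist":0.12}

```text
time: 13.15
tool_pos: [0.4985, 0.2202, 0.1209]
tcp_rot: [0.013, 3.137, 0.002]
wrist_force: [1.6, -0.1, -0.7]
gripper_width: 0.0313
grip_force: 62.4
```

```bash
python3 - <<'E'
from h import *
st()
plan([.4,-.064,.11],[.4,-.064,.021],yaw=86)
E
```

```text
t 13.15 tcp [0.4985 0.2202 0.1209] rot
 [[-1.     0.008  0.004]
 [ 0.008  1.     0.001]
 [-0.004  0.001 -1.   ]] F [ 1.6 -0.1 -0.7] w 0.0313 gf 62.4
twist 0.039 (or -1.961) q6 0.29
offset [0.481, -1.425, 0.051]
offset [0.483, -1.426, 0.496]
```

>>> jog_arm:
  series:
    - {"hand":0.0,"offset":[0.07,-0.2,0],"twist":0.04}
    - {"hand":0.0,"offset":[0.14,-0.4,0],"twist":0.04}
    - {"hand":0.0,"offset":[0.21,-0.6,0],"twist":0.04}
    - {"hand":0.0,"offset":[0.28,-0.8,0],"twist":0.04}
    - {"hand":0.0,"offset":[0.35,-1.0,0],"twist":0.04}

```text
time: 13.65
tool_pos: [0.425, 0.019, 0.1192]
tcp_rot: [0.11, 3.139, -0.0]
wrist_force: [0.8, 0.1, -0.3]
gripper_width: 0.0316
grip_force: 62.4
```

```bash
python3 - <<'E'
from h import *
st()
plan([.4,-.064,.11],[.4,-.064,.021],yaw=86)
E
```

```text
t 13.65 tcp [0.425  0.019  0.1192] rot
 [[-0.998  0.07   0.001]
 [ 0.07   0.998 -0.   ]
 [-0.001 -0.    -1.   ]] F [ 0.8  0.1 -0.3] w 0.0316 gf 62.4
twist -0.000 (or 2.000) q6 -0.06
offset [0.096, -0.423, 0.046]
offset [0.096, -0.423, 0.491]
```

>>> jog_arm:
  series:
    - {"hand":0.0,"offset":[0.05,-0.21,0.0],"twist":0}
    - {"hand":0.0,"offset":[0.096,-0.4,0.0],"twist":0}
    - {"hand":0.0,"offset":[0.096,-0.42,0.15],"twist":0}
    - {"hand":0.0,"offset":[0.096,-0.42,0.35],"twist":0}
    - {"hand":0.0,"offset":[0.096,-0.42,0.475],"twist":0}

```text
time: 14.15
tool_pos: [0.4002, -0.0626, 0.0227]
tcp_rot: [0.113, 3.139, -0.0]
wrist_force: [0.5, 0.0, -0.7]
gripper_width: 0.0317
grip_force: 62.4
```

>>> jog_arm:
  series:
    - {"hand":0.0,"offset":[0,0,0.01],"twist":0}
    - {"hand":0.53,"offset":[0,0,0.01],"twist":0}
    - {"hand":0.53,"offset":[0,0,0.01],"twist":0}
    - {"hand":0.53,"offset":[0,0,-0.2],"twist":0}
    - {"hand":0.53,"offset":[0,0,-0.42],"twist":0}

```text
time: 14.65
tool_pos: [0.4, -0.0616, 0.1093]
tcp_rot: [-0.11, -3.138, -0.001]
wrist_force: [2.0, -0.6, -0.5]
gripper_width: 0.0454
grip_force: 0.0
```

>>> jog_arm:
  series:
    - {"hand":0.53,"offset":[-0.04,-0.2,-0.2],"twist":0}
    - {"hand":0.53,"offset":[-0.1,-0.4,-0.35],"twist":0}
    - {"hand":0.53,"offset":[-0.2,-0.6,-0.4],"twist":0}
    - {"hand":0.53,"offset":[-0.25,-0.7,-0.4],"twist":0}
    - {"hand":0.53,"offset":[-0.25,-0.7,-0.4],"twist":0}

```text
time: 15.15
tool_pos: [0.4432, -0.209, 0.1907]
tcp_rot: [0.115, 3.133, -0.007]
wrist_force: [-0.2, 0.3, 0.2]
gripper_width: 0.0452
grip_force: 0.0
```

```bash
python3 - <<'E'
from h import *
st()
im,d,i=snap('wrist','w3.png'); np.savez('w3.npz',im=im,P=cloud(d,i))
E
```

```text
t 15.15 tcp [ 0.4432 -0.209   0.1907] rot
 [[-0.997  0.073  0.006]
 [ 0.073  0.997 -0.005]
 [-0.006 -0.004 -1.   ]] F [-0.2  0.3  0.2] w 0.0452 gf 0.0
```

View pics/w3.png

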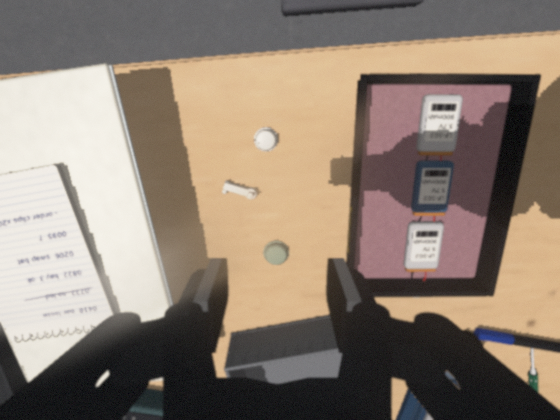

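The wrist view shows all three packs inside the tray, the white cap at (265,139), the latch at (240,190) and the green cap at (276,254).

```bash
python3 - <<'E'
from h import *
z=np.load('w3.npz'); im,P=z['im'].astype(int),z['P']; Z=P[...,2]
for n,(u,v) in dict(white=(265,139),latch=(240,190),green=(276,254)).items():
    k=np.zeros(Z.shape,np.uint8); k[v-18:v+18,u-24:u+24]=((Z>.0045)&(Z<.02))[v-18:v+18,u-24:u+24]
    N,l,s,c=cv2.connectedComponentsWithStats(k); j=1+s[1:,4].argmax(); q=P[l==j]
    print(n,s[j],np.round(q.mean(0),4),cv2.minAreaRect(q[:,:2].astype(np.float32)))
plan([.519,-.214,.1],[.519,-.214,.012],yaw=86)
E
```

```text
white [255 129  21  22 366] [ 0.4023 -0.2171  0.0089] ((0.4026736915111542, -0.21722225844860077), (0.018429487943649292, 0.019205264747142792), 85.55059051513672)
latch [222 181  34  19 315] [ 0.4483 -0.2461  0.0084] ((0.4490514397621155, -0.24622540175914764), (0.03231433033943176, 0.012807845138013363), 74.75784301757812)
green [264 243  24  22 389] [ 0.5177 -0.2163  0.0089] ((0.5187852382659912, -0.21630573272705078), (0.022637855261564255, 0.023354332894086838), 36.535118103027344)
twist -0.001 (or 1.999) q6 -0.52
offset [-0.387, -0.008, 0.449]
offset [-0.386, -0.007, 0.889]
```

>>> jog_arm:
  series:
    - {"hand":0.53,"offset":[-0.2,-0.01,0.15],"twist":0}
    - {"hand":0.53,"offset":[-0.38,-0.018,0.3],"twist":0}
    - {"hand":0.53,"offset":[-0.382,-0.018,0.5],"twist":0}
    - {"hand":0.53,"offset":[-0.382,-0.018,0.65],"twist":0}
    - {"hand":0.53,"offset":[-0.382,-0.018,0.65],"twist":0}

```text
time: 15.7
tool_pos: [0.513, -0.2107, 0.0544]
tcp_rot: [-0.107, -3.132, -0.007]
wrist_force: [-0.9, 0.3, -0.7]
gripper_width: 0.0453
grip_force: 0.0
```

```bash
python3 - <<'E'
from h import *
st();plan([.518,-.216,.0105],yaw=86)
E
```

```text
t 15.7 tcp [ 0.513  -0.2107  0.0544] rot
 [[-0.998  0.068 -0.008]
 [ 0.068  0.998  0.005]
 [ 0.008  0.004 -1.   ]] F [-0.9  0.3 -0.7] w 0.0453 gf 0.0
twist 0.001 (or -1.999) q6 -0.45
offset [-0.029, -0.026, 0.219]
```

>>> jog_arm:
  series:
    - {"hand":0.53,"offset":[-0.025,-0.025,0.1],"twist":0}
    - {"hand":0.53,"offset":[-0.025,-0.025,0.2],"twist":0}
    - {"hand":0.53,"offset":[-0.025,-0.025,0.215],"twist":0}
    - {"hand":0,"offset":[-0.025,-0.025,0.215],"twist":0}
    - {"hand":0,"offset":[-0.025,-0.025,0.215],"twist":0}

```text
time: 16.2
tool_pos: [0.522, -0.2195, 0.0166]
tcp_rot: [0.11, 3.138, -0.001]
wrist_force: [0.4, 0.6, 3.8]
gripper_width: 0.0168
grip_force: 2.1
```

>>> jog_arm:
  series:
    - {"hand":0.0,"offset":[0,0,0],"twist":0}
    - {"hand":0.0,"offset":[0,0,0],"twist":0}
    - {"hand":0.0,"offset":[0,0,-0.2],"twist":0}
    - {"hand":0.0,"offset":[0,0,-0.4],"twist":0}
    - {"hand":0.0,"offset":[0,0,-0.55],"twist":0}

```text
time: 16.7
tool_pos: [0.5218, -0.2199, 0.128]
tcp_rot: [0.11, 3.137, -0.002]
wrist_force: [0.7, -0.2, 0.5]
gripper_width: 0.0
grip_force: 0.0
```

```bash
python3 - <<'E'
from h import *
st();plan([.669,-.204,.12],[.669,-.204,.07])
E
```

```text
t 16.7 tcp [ 0.5218 -0.2199  0.128 ] rot
 [[-0.998  0.07   0.002]
 [ 0.07   0.998 -0.002]
 [-0.002 -0.001 -1.   ]] F [ 0.7 -0.2  0.5] w 0.0 gf 0.0
offset [-0.728, 0.131, 0.042]
offset [-0.728, 0.131, 0.292]
```

The grasp slipped over the cap because the TCP was 6 mm too high. I'll look again.

>>> jog_arm:
  series:
    - {"hand":0.45,"offset":[0.2,0.04,-0.1],"twist":0}
    - {"hand":0.45,"offset":[0.38,0.04,-0.3],"twist":0}
    - {"hand":0.45,"offset":[0.38,0.04,-0.3],"twist":0}
    - {"hand":0.45,"offset":[0.38,0.04,-0.3],"twist":0}

```text
time: 17.1
tool_pos: [0.4464, -0.2068, 0.1869]
tcp_rot: [0.111, 3.136, -0.004]
wrist_force: [-0.1, 0.8, -0.5]
gripper_width: 0.0386
grip_force: 0.0
```

```bash
cat >> h.py <<'E'
def scraps(fn=None):
    im,d,i=snap('wrist',fn); P=cloud(d,i); Z=P[...,2]
    k=((Z>.0045)&(Z<.013)&(P[...,0]>.34)&(P[...,0]<.6)&(P[...,1]>-.3)&(P[...,1]<-.15)).astype(np.uint8)
    N,l,s,c=cv2.connectedComponentsWithStats(k)
    for j in range(1,N):
        if s[j,4]<80: continue
        q=P[l==j]; print(s[j],'mean',np.round(q.mean(0),4),'rgb',np.round(im[l==j].mean(0)),'rect',np.round(np.hstack(cv2.minAreaRect(q[:,:2].astype(np.float32))),4))
E
python3 - <<'E'
from h import *
st();scraps('w4.png')
E
```

```text
t 17.1 tcp [ 0.4464 -0.2068  0.1869] rot
 [[-0.997  0.071  0.004]
 [ 0.071  0.997 -0.002]
 [-0.004 -0.002 -1.   ]] F [-0.1  0.8 -0.5] w 0.0386 gf 0.0
[252 126  21  23 370] mean [ 0.4024 -0.217   0.009 ] rgb [220. 214. 206.] rect [ 4.02800e-01 -2.17000e-01  1.82000e-02  1.96000e-02  8.54588e+01]
[218 179  35  19 328] mean [ 0.4484 -0.2458  0.0084] rgb [215. 204. 190.] rect [ 4.4890e-01 -2.4620e-01  3.2700e-02  1.2200e-02  7.4502e+01]
[259 242  23  23 405] mean [ 0.5177 -0.2185  0.0089] rgb [167. 163. 139.] rect [ 5.19000e-01 -2.18600e-01  2.22000e-02  2.35000e-02  8.56434e+01]
```

>>> jog_arm:
  series:
    - {"hand":0.45,"offset":[-0.2,-0.03,0.2],"twist":0}
    - {"hand":0.45,"offset":[-0.355,-0.08,0.4],"twist":0}
    - {"hand":0.45,"offset":[-0.355,-0.08,0.6],"twist":0}
    - {"hand":0.45,"offset":[-0.355,-0.08,0.75],"twist":0}
    - {"hand":0.45,"offset":[-0.355,-0.08,0.75],"twist":0}

```text
time: 17.65
tool_pos: [0.5122, -0.2246, 0.0288]
tcp_rot: [-0.109, -3.13, -0.008]
wrist_force: [-0.1, 0.9, 0.3]
gripper_width: 0.0384
grip_force: 0.0
```

>>> jog_arm:
  series:
    - {"hand":0.45,"offset":[0,0,0],"twist":0}
    - {"hand":0.45,"offset":[0,0,0],"twist":0}

```text
time: 17.85
tool_pos: [0.5169, -0.2277, 0.0361]
tcp_rot: [0.11, 3.138, -0.002]
wrist_force: [0.4, -0.5, 0.4]
gripper_width: 0.0385
grip_force: 0.0
```

```bash
python3 - <<'E'
from h import *
st();plan([.518,-.2185,.0095],yaw=86)
E
```

```text
t 17.85 tcp [ 0.5169 -0.2277  0.0361] rot
 [[-0.998  0.07   0.002]
 [ 0.07   0.998 -0.001]
 [-0.002 -0.001 -1.   ]] F [ 0.4 -0.5  0.4] w 0.0385 gf 0.0
twist -0.000 (or 2.000) q6 -0.48
offset [-0.002, 0.047, 0.133]
```

>>> jog_arm:
  series:
    - {"hand":0.45,"offset":[0,0.047,0],"twist":0}
    - {"hand":0.45,"offset":[0,0.047,0.08],"twist":0}
    - {"hand":0.45,"offset":[0,0.047,0.13],"twist":0}
    - {"hand":0.45,"offset":[0,0.047,0.13],"twist":0}
    - {"hand":0.45,"offset":[0,0.047,0.13],"twist":0}

```text
time: 18.35
tool_pos: [0.5164, -0.2176, 0.0093]
tcp_rot: [0.11, 3.139, -0.0]
wrist_force: [0.0, 0.1, 0.6]
gripper_width: 0.0387
grip_force: 0.0
```

>>> jog_arm:
  series:
    - {"hand":0.0,"offset":[0,0,0],"twist":0}
    - {"hand":0.0,"offset":[0,0,0],"twist":0}
    - {"hand":0.0,"offset":[0,0,0],"twist":0}
    - {"hand":0.0,"offset":[0,0,0],"twist":0}

```text
time: 18.75
tool_pos: [0.5168, -0.218, 0.0097]
tcp_rot: [0.11, 3.138, -0.001]
wrist_force: [-1.0, 0.5, 7.1]
gripper_width: 0.0191
grip_force: 58.5
```

>>> jog_arm:
  series:
    - {"hand":0.0,"offset":[0,0,-0.2],"twist":0}
    - {"hand":0.0,"offset":[0,0,-0.4],"twist":0}
    - {"hand":0.0,"offset":[0,0,-0.6],"twist":0}
    - {"hand":0.0,"offset":[-0.2,0.02,-0.6],"twist":0}
    - {"hand":0.0,"offset":[-0.4,0.05,-0.6],"twist":0}

```text
time: 19.25
tool_pos: [0.5985, -0.2145, 0.1318]
tcp_rot: [0.113, 3.135, -0.003]
wrist_force: [0.3, -0.7, -0.8]
gripper_width: 0.0189
grip_force: 58.7
```

>>> jog_arm:
  series:
    - {"hand":0.0,"offset":[-0.2,0.06,0],"twist":0}
    - {"hand":0.0,"offset":[-0.36,0.08,0],"twist":0}
    - {"hand":0.0,"offset":[-0.36,0.08,0.15],"twist":0}
    - {"hand":0.0,"offset":[-0.36,0.08,0.34],"twist":0}
    - {"hand":0.0,"offset":[-0.36,0.08,0.34],"twist":0}

```text
time: 19.75
tool_pos: [0.6657, -0.2006, 0.055]
tcp_rot: [-0.11, -3.13, -0.006]
wrist_force: [-1.4, 0.5, -0.6]
gripper_width: 0.0196
grip_force: 58.7
```

>>> jog_arm:
  series:
    - {"hand":0.45,"offset":[0,0,0],"twist":0}
    - {"hand":0.45,"offset":[0,0,0],"twist":0}
    - {"hand":0.45,"offset":[0,0,-0.2],"twist":0}
    - {"hand":0.45,"offset":[0,0,-0.4],"twist":0}
    - {"hand":0.45,"offset":[0.2,-0.05,-0.5],"twist":0.06}

```text
time: 20.25
tool_pos: [0.6356, -0.211, 0.1679]
tcp_rot: [0.256, 3.117, -0.006]
wrist_force: [0.8, -1.1, 0.7]
gripper_width: 0.0382
grip_force: 0.0
```

```bash
python3 - <<'E'
from h import *
st();plan([.448,-.2185,.187],[.4485,-.246,.035],yaw=74.6)
E
```

```text
t 20.25 tcp [ 0.6356 -0.211   0.1679] rot
 [[-0.986  0.163  0.013]
 [ 0.163  0.987 -0.005]
 [-0.014 -0.003 -1.   ]] F [ 0.8 -1.1  0.7] w 0.0382 gf 0.0
twist 0.067 (or -1.933) q6 -0.27
offset [0.918, -0.191, -0.108]
offset [0.904, -0.324, 0.653]
```

>>> jog_arm:
  series:
    - {"hand":0.45,"offset":[0.22,-0.06,0],"twist":0.067}
    - {"hand":0.45,"offset":[0.44,-0.1,-0.05],"twist":0.067}
    - {"hand":0.45,"offset":[0.66,-0.15,-0.1],"twist":0.067}
    - {"hand":0.45,"offset":[0.88,-0.19,-0.1],"twist":0.067}
    - {"hand":0.45,"offset":[0.9,-0.19,-0.1],"twist":0.067}

```text
time: 20.75
tool_pos: [0.441, -0.2171, 0.1829]
tcp_rot: [-0.427, -3.112, 0.001]
wrist_force: [0.0, -0.0, 0.2]
gripper_width: 0.0381
grip_force: 0.0
```

>>> jog_arm:
  series:
    - {"hand":0.45,"offset":[0,0,0],"twist":0}

```text
time: 20.85
tool_pos: [0.4455, -0.2184, 0.1832]
tcp_rot: [0.424, 3.109, -0.003]
wrist_force: [0.7, -0.0, 0.4]
gripper_width: 0.0386
grip_force: 0.0
```

```bash
python3 - <<'E'
from h import *
st();scraps('w5.png');plan([.4485,-.246,.035],yaw=74.6)
E
```

```text
t 20.85 tcp [ 0.4455 -0.2184  0.1832] rot
 [[-0.963  0.268  0.004]
 [ 0.268  0.963 -0.002]
 [-0.004 -0.001 -1.   ]] F [ 0.7 -0.   0.4] w 0.0386 gf 0.0
[255 128  22  23 376] mean [ 0.4023 -0.217   0.0089] rgb [219. 213. 204.] rect [ 4.02600e-01 -2.17300e-01  1.88000e-02  1.91000e-02  2.87408e+01]
[233 188  34  14 327] mean [ 0.4483 -0.2459  0.0085] rgb [214. 202. 185.] rect [ 4.49400e-01 -2.46100e-01  3.14000e-02  1.30000e-02  7.22111e+01]
twist -0.001 (or 1.999) q6 -0.33
offset [-0.041, -0.128, 0.74]
```

Only the white cap and the latch remain on the desk, and they haven't moved. Next the latch.

>>> jog_arm:
  series:
    - {"hand":0.45,"offset":[-0.04,-0.12,0.15],"twist":0}
    - {"hand":0.45,"offset":[-0.04,-0.126,0.35],"twist":0}
    - {"hand":0.45,"offset":[-0.04,-0.126,0.55],"twist":0}
    - {"hand":0.45,"offset":[-0.04,-0.126,0.73],"twist":0}
    - {"hand":0.45,"offset":[-0.04,-0.126,0.73],"twist":0}

```text
time: 21.4
tool_pos: [0.4452, -0.2425, 0.031]
tcp_rot: [-0.42, -3.108, -0.005]
wrist_force: [-0.6, 0.9, -0.1]
gripper_width: 0.0383
grip_force: 0.0
```

>>> jog_arm:
  series:
    - {"hand":0.45,"offset":[0,0,0],"twist":0}
    - {"hand":0.45,"offset":[0,0,0],"twist":0}

```text
time: 21.6
tool_pos: [0.4485, -0.2452, 0.0367]
tcp_rot: [0.421, 3.11, -0.003]
wrist_force: [-0.4, 0.3, 0.3]
gripper_width: 0.0382
grip_force: 0.0
```

```bash
python3 - <<'E'
from h import *
st();plan([.4485,-.246,.0095],yaw=73.5)
E
```

```text
t 21.6 tcp [ 0.4485 -0.2452  0.0367] rot
 [[-0.964  0.266  0.003]
 [ 0.266  0.964 -0.002]
 [-0.003 -0.001 -1.   ]] F [-0.4  0.3  0.3] w 0.0382 gf 0.0
twist 0.012 (or -1.988) q6 -0.38
offset [-0.001, -0.004, 0.136]
```

>>> jog_arm:
  series:
    - {"hand":0.45,"offset":[0,-0.004,0.08],"twist":0.01}
    - {"hand":0.45,"offset":[0,-0.004,0.134],"twist":0.01}
    - {"hand":0.45,"offset":[0,-0.004,0.134],"twist":0.01}
    - {"hand":0.45,"offset":[0,-0.004,0.134],"twist":0.01}
    - {"hand":0.0,"offset":[0,-0.004,0.134],"twist":0.01}

```text
time: 22.1
tool_pos: [0.4466, -0.2452, 0.0088]
tcp_rot: [0.446, 3.109, -0.001]
wrist_force: [-0.4, 0.9, 6.5]
gripper_width: 0.0251
grip_force: 13.2
```

>>> jog_arm:
  series:
    - {"hand":0.0,"offset":[0,0,0],"twist":0}
    - {"hand":0.0,"offset":[0,0,0],"twist":0}
    - {"hand":0.0,"offset":[0,0,-0.2],"twist":0}
    - {"hand":0.0,"offset":[0,0,-0.4],"twist":0}
    - {"hand":0.0,"offset":[0,0,-0.6],"twist":0}

```text
time: 22.6
tool_pos: [0.4459, -0.2447, 0.1297]
tcp_rot: [-0.447, -3.11, -0.0]
wrist_force: [1.3, -1.0, -0.5]
gripper_width: 0.0226
grip_force: 58.8
```

```bash
python3 - <<'E'
from h import *
st();plan([.669,-.204,.13],[.669,-.204,.06],yaw=86)
E
```

```text
t 22.6 tcp [ 0.4459 -0.2447  0.1297] rot
 [[-0.96   0.282 -0.   ]
 [ 0.282  0.96   0.   ]
 [ 0.     0.    -1.   ]] F [ 1.3 -1.  -0.5] w 0.0226 gf 58.8
twist -0.137 (or 1.863) q6 -0.36
offset [-1.013, 0.509, -0.001]
offset [-1.013, 0.509, 0.349]
```

>>> jog_arm:
  series:
    - {"hand":0.0,"offset":[-0.19,0.09,0],"twist":-0.05}
    - {"hand":0.0,"offset":[-0.38,0.18,0],"twist":-0.1}
    - {"hand":0.0,"offset":[-0.58,0.28,0],"twist":-0.137}
    - {"hand":0.0,"offset":[-0.78,0.38,0],"twist":-0.137}
    - {"hand":0.0,"offset":[-0.99,0.5,0],"twist":-0.137}

```text
time: 23.1
tool_pos: [0.6658, -0.2046, 0.1288]
tcp_rot: [0.111, 3.139, -0.001]
wrist_force: [1.1, -1.1, 0.2]
gripper_width: 0.0227
grip_force: 58.8
```

>>> jog_arm:
  series:
    - {"hand":0.0,"offset":[0,0,0.05],"twist":0}
    - {"hand":0.0,"offset":[0,0,0.2],"twist":0}
    - {"hand":0.0,"offset":[0,0,0.35],"twist":0}
    - {"hand":0.45,"offset":[0,0,0.35],"twist":0}
    - {"hand":0.45,"offset":[0,0,0.35],"twist":0}

```text
time: 23.6
tool_pos: [0.6634, -0.2046, 0.0581]
tcp_rot: [-0.111, -3.138, -0.001]
wrist_force: [1.2, -0.4, 0.6]
gripper_width: 0.0383
grip_force: 0.0
```

>>> jog_arm:
  series:
    - {"hand":0.45,"offset":[0,0,-0.2],"twist":0}
    - {"hand":0.45,"offset":[0,0,-0.4],"twist":0}
    - {"hand":0.45,"offset":[0.2,0,-0.5],"twist":0}
    - {"hand":0.45,"offset":[0.45,0,-0.6],"twist":0}
    - {"hand":0.45,"offset":[0.7,0,-0.6],"twist":0}

```text
time: 24.1
tool_pos: [0.5296, -0.1965, 0.1832]
tcp_rot: [0.109, 3.131, -0.007]
wrist_force: [0.2, -1.0, 0.4]
gripper_width: 0.0386
grip_force: 0.0
```

```bash
python3 - <<'E'
from h import *
st();plan([.44,-.217,.187],[.4025,-.217,.035],yaw=86)
E
```

```text
t 24.1 tcp [ 0.5296 -0.1965  0.1832] rot
 [[-0.998  0.07   0.009]
 [ 0.07   0.998 -0.005]
 [-0.009 -0.004 -1.   ]] F [ 0.2 -1.   0.4] w 0.0386 gf 0.0
twist -0.000 (or 2.000) q6 -0.42
offset [0.44, -0.134, -0.022]
offset [0.633, -0.144, 0.736]
```

>>> jog_arm:
  series:
    - {"hand":0.45,"offset":[0.2,-0.1,0],"twist":0}
    - {"hand":0.45,"offset":[0.4,-0.14,0],"twist":0}
    - {"hand":0.45,"offset":[0.4,-0.14,0],"twist":0}

```text
time: 24.4
tool_pos: [0.4422, -0.2174, 0.18]
tcp_rot: [-0.116, -3.139, 0.001]
wrist_force: [0.7, -0.1, -0.5]
gripper_width: 0.0382
grip_force: 0.0
```

```bash
python3 - <<'E'
from h import *
st();scraps('w6.png');plan([.4025,-.217,.035],yaw=86)
E
```

```text
t 24.4 tcp [ 0.4422 -0.2174  0.18  ] rot
 [[-0.997  0.074 -0.001]
 [ 0.074  0.997 -0.001]
 [ 0.    -0.001 -1.   ]] F [ 0.7 -0.1 -0.5] w 0.0382 gf 0.0
[263 132  22  22 385] mean [ 0.4023 -0.2171  0.009 ] rgb [219. 212. 203.] rect [ 4.02300e-01 -2.17000e-01  1.88000e-02  1.86000e-02  8.62498e+01]
twist -0.002 (or 1.998) q6 -0.53
offset [0.215, -0.009, 0.726]
```

>>> jog_arm:
  series:
    - {"hand":0.45,"offset":[0.1,-0.01,0.18],"twist":0}
    - {"hand":0.45,"offset":[0.2,-0.01,0.36],"twist":0}
    - {"hand":0.45,"offset":[0.2,-0.01,0.55],"twist":0}
    - {"hand":0.45,"offset":[0.2,-0.01,0.72],"twist":0}
    - {"hand":0.45,"offset":[0.2,-0.01,0.72],"twist":0}

```text
time: 24.95
tool_pos: [0.4057, -0.2156, 0.0318]
tcp_rot: [-0.11, -3.137, -0.004]
wrist_force: [-0.2, -0.1, 0.1]
gripper_width: 0.0384
grip_force: 0.0
```

>>> jog_arm:
  series:
    - {"hand":0.45,"offset":[0,0,0],"twist":0}
    - {"hand":0.45,"offset":[0,0,0],"twist":0}

```text
time: 25.15
tool_pos: [0.4085, -0.2178, 0.0359]
tcp_rot: [0.109, 3.136, -0.003]
wrist_force: [0.7, -0.1, -0.0]
gripper_width: 0.0387
grip_force: 0.0
```

```bash
python3 - <<'E'
from h import *
st();plan([.402,-.217,.0095],yaw=86)
E
```

```text
t 25.15 tcp [ 0.4085 -0.2178  0.0359] rot
 [[-0.998  0.07   0.003]
 [ 0.07   0.998 -0.002]
 [-0.003 -0.002 -1.   ]] F [ 0.7 -0.1 -0. ] w 0.0387 gf 0.0
twist 0.000 (or -2.000) q6 -0.58
offset [0.033, 0.002, 0.132]
```

>>> jog_arm:
  series:
    - {"hand":0.45,"offset":[0.03,0,0.08],"twist":0}
    - {"hand":0.45,"offset":[0.03,0,0.13],"twist":0}
    - {"hand":0.45,"offset":[0.03,0,0.13],"twist":0}
    - {"hand":0.45,"offset":[0.03,0,0.13],"twist":0}
    - {"hand":0.0,"offset":[0.03,0,0.13],"twist":0}

```text
time: 25.65
tool_pos: [0.4011, -0.2165, 0.0086]
tcp_rot: [0.11, 3.139, -0.001]
wrist_force: [0.7, -0.3, -0.3]
gripper_width: 0.0249
grip_force: 0.0
```

>>> jog_arm:
  series:
    - {"hand":0.0,"offset":[0,0,0],"twist":0}
    - {"hand":0.0,"offset":[0,0,0],"twist":0}
    - {"hand":0.0,"offset":[0,0,-0.2],"twist":0}
    - {"hand":0.0,"offset":[0,0,-0.4],"twist":0}
    - {"hand":0.0,"offset":[0,0,-0.6],"twist":0}

```text
time: 26.15
tool_pos: [0.4001, -0.2159, 0.1294]
tcp_rot: [-0.11, -3.139, -0.0]
wrist_force: [1.6, -1.0, -0.0]
gripper_width: 0.0154
grip_force: 58.7
```

```bash
python3 - <<'E'
from h import *
st();plan([.669,-.204,.13],yaw=86)
E
```

```text
t 26.15 tcp [ 0.4001 -0.2159  0.1294] rot
 [[-0.998  0.07  -0.   ]
 [ 0.07   0.998  0.   ]
 [ 0.     0.    -1.   ]] F [ 1.6 -1.  -0. ] w 0.0154 gf 58.7
twist -0.000 (or 2.000) q6 -0.59
offset [-1.337, 0.154, -0.003]
```

>>> jog_arm:
  series:
    - {"hand":0.0,"offset":[-0.2,0.02,0],"twist":0}
    - {"hand":0.0,"offset":[-0.4,0.05,0],"twist":0}
    - {"hand":0.0,"offset":[-0.6,0.08,0],"twist":0}
    - {"hand":0.0,"offset":[-0.8,0.1,0],"twist":0}
    - {"hand":0.0,"offset":[-1.0,0.12,0],"twist":0}

```text
time: 26.65
tool_pos: [0.6032, -0.2059, 0.1283]
tcp_rot: [0.11, 3.139, -0.0]
wrist_force: [0.3, -0.5, -0.4]
gripper_width: 0.0155
grip_force: 58.7
```

>>> jog_arm:
  series:
    - {"hand":0.0,"offset":[-0.2,0.02,0],"twist":0}
    - {"hand":0.0,"offset":[-0.32,0.035,0],"twist":0}
    - {"hand":0.0,"offset":[-0.32,0.035,0.18],"twist":0}
    - {"hand":0.0,"offset":[-0.32,0.035,0.35],"twist":0}
    - {"hand":0.0,"offset":[-0.32,0.035,0.35],"twist":0}

```text
time: 27.15
tool_pos: [0.6621, -0.2018, 0.0525]
tcp_rot: [-0.109, -3.13, -0.006]
wrist_force: [-1.2, 0.4, -1.3]
gripper_width: 0.0155
grip_force: 58.7
```

>>> jog_arm:
  series:
    - {"hand":0.45,"offset":[0,0,0],"twist":0}
    - {"hand":0.45,"offset":[0,0,0],"twist":0}
    - {"hand":0.45,"offset":[0,0,-0.2],"twist":0}
    - {"hand":0.45,"offset":[0,0,-0.4],"twist":0}
    - {"hand":0.45,"offset":[0.2,0.2,-0.5],"twist":0}

```text
time: 27.65
tool_pos: [0.642, -0.1735, 0.1623]
tcp_rot: [0.116, 3.124, -0.01]
wrist_force: [2.1, -0.0, 1.0]
gripper_width: 0.0383
grip_force: 0.0
```

```bash
python3 - <<'E'
from h import *
st();plan([.46,.06,.15],yaw=86)
E
```

```text
t 27.65 tcp [ 0.642  -0.1735  0.1623] rot
 [[-0.997  0.074  0.016]
 [ 0.074  0.997 -0.007]
 [-0.016 -0.006 -1.   ]] F [ 2.1 -0.   1. ] w 0.0383 gf 0.0
twist -0.003 (or 1.997) q6 -0.30
offset [0.995, 1.097, 0.039]
```

>>> jog_arm:
  series:
    - {"hand":0.6,"offset":[0.15,0.18,0],"twist":0.095}
    - {"hand":0.6,"offset":[0.3,0.36,0],"twist":0.19}
    - {"hand":0.6,"offset":[0.45,0.54,0],"twist":0.285}
    - {"hand":0.6,"offset":[0.6,0.72,0],"twist":0.38}
    - {"hand":0.6,"offset":[0.75,0.9,0],"twist":0.475}

```text
time: 28.15
tool_pos: [0.4982, 0.023, 0.1571]
tcp_rot: [1.255, 2.875, 0.003]
wrist_force: [1.0, 0.5, 0.7]
gripper_width: 0.0509
grip_force: 0.0
```

```bash
python3 - <<'E'
from h import *
st();plan([.458,.065,.13],yaw=-4)
im,d,i=snap('top'); P=cloud(d,i); np.savez('top3.npz',im=im,P=P)
cv2.imwrite('pics/t3.png',cv2.resize(im[130:300,130:410],None,fx=2.8,fy=2.8)[:,:,::-1])
E
```

```text
t 28.15 tcp [0.4982 0.023  0.1571] rot
 [[-0.68   0.733  0.005]
 [ 0.733  0.68  -0.   ]
 [-0.004  0.003 -1.   ]] F [1.  0.5 0.7] w 0.0509 gf 0.0
twist 0.520 (or -1.480) q6 0.72
offset [0.291, -0.005, 0.135]
```

View pics/t3.png

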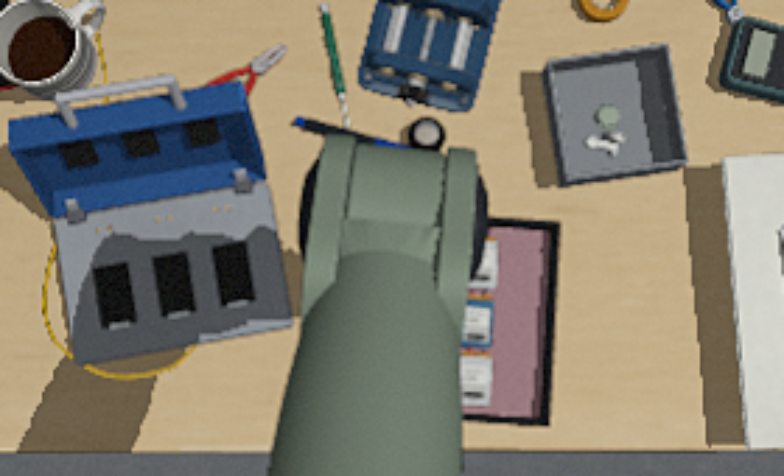

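The bin at (615,115) holds the green cap and, around (605,143), the white pieces. The desk between tray and shelf is clear and the three packs sit in the tray at (480,265-380). Next I'll set up the push.

>>> jog_arm:
  series:
    - {"hand":0.7,"offset":[0.1,0,0],"twist":0.095}
    - {"hand":0.7,"offset":[0.2,0,0],"twist":0.19}
    - {"hand":0.7,"offset":[0.291,0,0],"twist":0.285}
    - {"hand":0.7,"offset":[0.291,0,0],"twist":0.38}
    - {"hand":0.7,"offset":[0.291,0,0],"twist":0.475}

```text
time: 28.7
tool_pos: [0.4593, 0.0646, 0.1569]
tcp_rot: [2.215, 2.223, 0.005]
wrist_force: [0.2, 0.2, -0.2]
gripper_width: 0.0598
grip_force: 0.0
```

>>> jog_arm:
  series:
    - {"hand":0.7,"offset":[0,0,0],"twist":0.045}
    - {"hand":0.7,"offset":[0,0,0],"twist":0.045}

```text
time: 28.9
tool_pos: [0.4596, 0.0642, 0.1566]
tcp_rot: [2.287, 2.15, 0.005]
wrist_force: [0.2, 0.2, 0.9]
gripper_width: 0.0602
grip_force: 0.0
```

```bash
python3 - <<'E'
from h import *
st();plan([.464,.05,.06],[.464,.05,.013],yaw=-4)
E
```

```text
t 28.9 tcp [0.4596 0.0642 0.1566] rot
 [[ 0.062  0.998  0.004]
 [ 0.998 -0.062 -0.   ]
 [ 0.     0.004 -1.   ]] F [0.2 0.2 0.9] w 0.0602 gf 0.0
twist 0.005 (or -1.995) q6 1.61
offset [-0.069, 0.024, 0.483]
offset [-0.069, 0.023, 0.718]
```

>>> jog_arm:
  series:
    - {"hand":0.7,"offset":[-0.05,0.02,0.2],"twist":0}
    - {"hand":0.7,"offset":[-0.05,0.02,0.4],"twist":0}
    - {"hand":0.7,"offset":[-0.05,0.02,0.6],"twist":0}
    - {"hand":0.7,"offset":[-0.05,0.02,0.71],"twist":0}
    - {"hand":0.7,"offset":[-0.05,0.02,0.71],"twist":0}

```text
time: 29.4
tool_pos: [0.46, 0.0539, 0.011]
tcp_rot: [-2.286, -2.151, 0.004]
wrist_force: [-0.7, 0.2, 0.6]
gripper_width: 0.0598
grip_force: 0.0
```

>>> jog_arm:
  series:
    - {"hand":0.7,"offset":[-0.05,0,0],"twist":0}
    - {"hand":0.7,"offset":[-0.1,0,0],"twist":0}
    - {"hand":0.7,"offset":[-0.15,0,0],"twist":0}
    - {"hand":0.7,"offset":[-0.2,0,0],"twist":0}
    - {"hand":0.7,"offset":[-0.25,0,0],"twist":0}

```text
time: 29.9
tool_pos: [0.4591, 0.0038, 0.0134]
tcp_rot: [2.29, 2.151, 0.004]
wrist_force: [1.3, 4.5, 2.2]
gripper_width: 0.0597
grip_force: 1.8
```

>>> jog_arm:
  series:
    - {"hand":0.7,"offset":[-0.06,0,0],"twist":0}
    - {"hand":0.7,"offset":[-0.12,0,0],"twist":0}
    - {"hand":0.7,"offset":[-0.18,0,0],"twist":0}
    - {"hand":0.7,"offset":[-0.24,0,0],"twist":0}
    - {"hand":0.7,"offset":[-0.3,0,0],"twist":0}

```text
time: 30.4
tool_pos: [0.4544, -0.0566, 0.0124]
tcp_rot: [-2.289, -2.151, 0.0]
wrist_force: [0.9, 3.3, 2.2]
gripper_width: 0.0598
grip_force: 1.8
```

>>> jog_arm:
  series:
    - {"hand":0.7,"offset":[-0.06,0,0],"twist":0}
    - {"hand":0.7,"offset":[-0.12,0,0],"twist":0}
    - {"hand":0.7,"offset":[-0.18,0,0],"twist":0}
    - {"hand":0.7,"offset":[-0.24,0,0],"twist":0}
    - {"hand":0.7,"offset":[-0.3,0,0],"twist":0}

```text
time: 30.9
tool_pos: [0.4506, -0.1166, 0.0124]
tcp_rot: [-2.29, -2.151, 0.0]
wrist_force: [0.8, 3.1, 0.9]
gripper_width: 0.0597
grip_force: 1.5
```

```bash
python3 - <<'E'
from h import *
st()
im,d,i=snap('scene'); 
cv2.imwrite('pics/s2.png',im[150:420,100:500][:,:,::-1])
E
```

```text
t 30.9 tcp [ 0.4506 -0.1166  0.0124] rot
 [[ 0.062  0.998 -0.   ]
 [ 0.998 -0.062 -0.   ]
 [-0.    -0.    -1.   ]] F [0.8 3.1 0.9] w 0.0597 gf 1.5
```

View pics/s2.png

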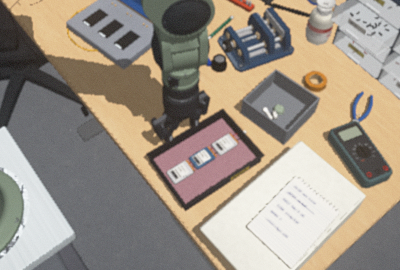

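The tray at (205,160) is sliding straight, still in front of the shelf, with its packs inside. I'll keep pushing.

>>> jog_arm:
  series:
    - {"hand":0.7,"offset":[-0.06,0,0],"twist":0}
    - {"hand":0.7,"offset":[-0.12,0,0],"twist":0}
    - {"hand":0.7,"offset":[-0.18,0,0],"twist":0}
    - {"hand":0.7,"offset":[-0.24,0,0],"twist":0}
    - {"hand":0.7,"offset":[-0.3,0,0],"twist":0}

```text
time: 31.45
tool_pos: [0.4469, -0.1765, 0.0124]
tcp_rot: [-2.29, -2.151, 0.001]
wrist_force: [0.5, 1.7, 0.0]
gripper_width: 0.06
grip_force: 1.1
```

>>> jog_arm:
  series:
    - {"hand":0.7,"offset":[-0.06,0,0],"twist":0}
    - {"hand":0.7,"offset":[-0.12,0,0],"twist":0}
    - {"hand":0.7,"offset":[-0.18,0,0],"twist":0}
    - {"hand":0.7,"offset":[-0.24,0,0],"twist":0}
    - {"hand":0.7,"offset":[-0.3,0,0],"twist":0}

```text
time: 31.95
tool_pos: [0.4432, -0.2364, 0.0124]
tcp_rot: [-2.29, -2.151, 0.0]
wrist_force: [0.2, 1.4, -1.1]
gripper_width: 0.0593
grip_force: 0.8
```

>>> jog_arm:
  series:
    - {"hand":0.7,"offset":[-0.05,0,0],"twist":0}
    - {"hand":0.7,"offset":[-0.09,0,0],"twist":0}
    - {"hand":0.7,"offset":[-0.12,0,0],"twist":0}
    - {"hand":0.7,"offset":[-0.14,0,0],"twist":0}
    - {"hand":0.7,"offset":[-0.14,0,0],"twist":0}

```text
time: 32.45
tool_pos: [0.4418, -0.264, 0.0126]
tcp_rot: [2.289, 2.15, -0.001]
wrist_force: [-0.1, 0.5, -0.4]
gripper_width: 0.0594
grip_force: 0.0
```

>>> jog_arm:
  series:
    - {"hand":0.7,"offset":[0.05,0,0],"twist":0}
    - {"hand":0.7,"offset":[0.15,0,0],"twist":0}
    - {"hand":0.7,"offset":[0.35,0,-0.1],"twist":0}
    - {"hand":0.7,"offset":[0.55,0,-0.3],"twist":0}
    - {"hand":0.7,"offset":[0.75,0,-0.5],"twist":0}

```text
time: 32.95
tool_pos: [0.4495, -0.1206, 0.1038]
tcp_rot: [-2.288, -2.15, 0.001]
wrist_force: [1.2, -0.3, 0.6]
gripper_width: 0.0596
grip_force: 0.0
```

>>> jog_arm:
  series:
    - {"hand":0.7,"offset":[0.2,0,-0.1],"twist":0}
    - {"hand":0.7,"offset":[0.4,0,-0.2],"twist":0}
    - {"hand":0.7,"offset":[0.6,0,-0.2],"twist":0}
    - {"hand":0.7,"offset":[0.6,0,-0.2],"twist":0}
    - {"hand":0.7,"offset":[0.6,0,-0.2],"twist":0}

```text
time: 33.45
tool_pos: [0.4576, -0.0019, 0.1433]
tcp_rot: [2.286, 2.154, -0.001]
wrist_force: [0.3, -1.2, 0.6]
gripper_width: 0.0595
grip_force: 0.0
```

```bash
python3 - <<'E'
from h import *
st()
im,d,i=snap('top'); P=cloud(d,i); np.savez('top4.npz',im=im,P=P)
cv2.imwrite('pics/t4.png',cv2.resize(im[130:300,130:470],None,fx=2.3,fy=2.3)[:,:,::-1])
X,Y,Z=[P[...,k] for k in range(3)]
m=(Z>.024)&(Z<.036)&(X>.33)&(X<.56)&(Y>-.31)&(Y<-.18); m[:,:300]=0
q=P[m]; print('rim visible',m.sum(),np.percentile(q[:,0],[1,50,99]),np.percentile(q[:,1],[5,50,95,99]))
E
```

```text
t 33.45 tcp [ 0.4576 -0.0019  0.1433] rot
 [[ 0.059  0.998  0.   ]
 [ 0.998 -0.059 -0.001]
 [-0.001  0.    -1.   ]] F [ 0.3 -1.2  0.6] w 0.0595 gf 0.0
rim visible 217 [0.34226867 0.44216407 0.55008773] [-0.30359232 -0.27461629 -0.26600677 -0.26469589]
```

View pics/t4.png

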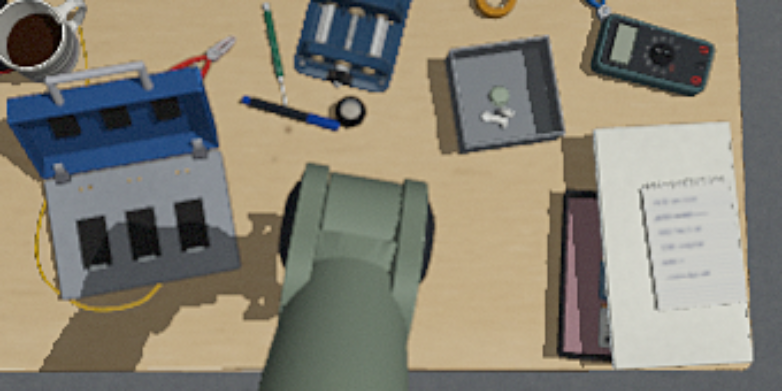

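The tray's outer wall is at y≈-0.27, so its centre is about 24 mm past the edge. The lid is open, all scraps are in the bin, and the loupe and marker are undisturbed.

```bash
python3 -c "
from workcell import robot
print(robot.hand_in())"
```

```text
the job is handed in; nothing more can be done
None
```

I handed the job in at about 33 s; the hand-in gave no verdict. The last pictures show the lid standing open, all three packs in the tray, all three scraps in the bin, and the tray's centre about 24 mm under the shelf, with the loupe and marker where they were.

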